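# Kit one wheel-end set into the part boxes of a kitting tray

### The job

Put one wheel-end set together in the kitting tray: the wheel hub standing on its flange in the large square box, the connecting link in the long narrow box, the fork end in the medium oblong box and the castle nut in the small square box, each lying flat on the floor of its own box. The flanged cap without a boss and the plain round collar do not belong to this set: leave them where they are.

Things in the scene. Friction and masses are not known exactly. Their poses are not given: they have to be found in the camera images.
- hub_mid (a point): Wheel hub: bare steel, standing on a round flange 72 mm across and 9 mm thick with five bolt holes; from it a round boss 32 mm across with an open 21 mm bore rises to 50 mm. Grip it high on the boss, any direction. Point: on its axis, 25 mm above the underside; z up. 0.3 to 0.6 kg. Like all loose parts it lies on a 3 mm black rubber mat (underside 3 mm above the bench).
- link_mid (a point): Connecting link: bare steel, 112 mm long, lying flat: two upright round eyes 28 mm across and 22 mm high with bushed holes, centres 84 mm apart, joined by a straight bar 14 mm wide (from 3 to 19 mm above the underside). Grip it across the bar, in the middle. Point: its middle, 11 mm above the underside; x along the link, y across the bar, z up. About 0.28 kg.
- fork_mid (a point): Fork end (clevis): bare steel, 66 mm long, 28 mm wide and 28 mm high, lying flat: a solid block with a short round stub at one end and two 8 mm cheeks with a 12 mm slot between them at the other; the slot shows from above. Grip it across its 28 mm width. Point: mid-length, 14 mm above the underside; x lengthwise towards the open slot, y across, z up. About 0.26 kg.
- nut_mid (a point): Castle nut: bare steel, hexagonal, 30 mm across flats (35 mm over corners), lower 20 mm plain hexagon, above it a slotted crown 27 mm across up to 30 mm. Lies flat, crown up. Grip it across two flats. Point: on its axis, half-way up (15 mm above the underside); x points square to one of the flats (flats every 60 degrees), z is up. About 0.13 kg.
- cap_mid (a point): Hub cap, NOT part of the set: same 72 mm round flange with five bolt holes as the hub, but with only a low closed dome in the middle, no bore, 20 mm high in all. To be left where it lies. Point: on its axis, 10 mm above the underside; z up.
- collar_mid (a point): Round spacer collar, NOT part of the set: plain steel ring, 42 mm across with a 26 mm bore, 24 mm high, no flats and no slots. To be left where it lies. Point: on its axis, 12 mm above the underside; z up.
- box_large: The large square box, for the hub: open yellow plastic box, one of four fixed in the corners of a low metal tray (320 x 240 mm, lip 19 mm high), in any order. Outer size 106 x 106 mm (along its x and y) and 22 mm high, walls and floor 3 mm, inside 100 x 100 mm. Origin: centre of its underside, 2 mm above the bench; the inner floor is 3 mm above it. Next box 4 mm off or more.
- box_long: The long narrow box, for the connecting link: open yellow plastic box, one of four fixed in the corners of a low metal tray (320 x 240 mm, lip 19 mm high), in any order. Outer size 146 x 78 mm (along its x and y) and 22 mm high, walls and floor 3 mm, inside 140 x 72 mm. Origin: centre of its underside, 2 mm above the bench; the inner floor is 3 mm above it. Next box 4 mm off or more.
- box_medium: The medium oblong box, for the fork end: open yellow plastic box, one of four fixed in the corners of a low metal tray (320 x 240 mm, lip 19 mm high), in any order. Outer size 106 x 78 mm (along its x and y) and 22 mm high, walls and floor 3 mm, inside 100 x 72 mm. Origin: centre of its underside, 2 mm above the bench; the inner floor is 3 mm above it. Next box 4 mm off or more.
- box_small: The small square box, for the castle nut: open yellow plastic box, one of four fixed in the corners of a low metal tray (320 x 240 mm, lip 19 mm high), in any order. Outer size 78 x 78 mm (along its x and y) and 22 mm high, walls and floor 3 mm, inside 72 x 72 mm. Origin: centre of its underside, 2 mm above the bench; the inner floor is 3 mm above it. Next box 4 mm off or more.
Mind the look-alikes: they are no part of the job. Leave any green, orange or yellow look-alike of the part that bears fork_mid alone.

How it is judged:
By the outcome, as a careful person would: the job done as asked, in the order asked, and still so for the second after the job is handed in, with the robot touching nothing.
It also fails if it takes over 102 s, if anything falls off the work surface, if the arm or the gripper's body presses on something with over 40 N, if the wrist force passes 120 N, or if a joint passes its speed limit or range.

### The arm

A 6-joint arm with a two-finger parallel gripper is mounted at the origin on the work surface. World frame = base frame: x ahead of the robot, y to its left, z up, the work surface at z = 0. Lengths are in m, angles in rad, forces in N, time in s.
With the tool pointing down it reaches from about 0.25 to 0.725 m from the base axis. Payload 4 kg.
Tool frame: the origin (TCP) lies on the centre line of the jaws, within the pads' length; the fingertips stand 25 mm ahead of it and the grasp point (between the pads) lies 6 mm ahead of it; z points along the fingers, x is the direction in which the jaws open and shut, and the axes are right-handed (so a half turn about z gives the same grasp; the last joint's range is limited). The gripper opens to 85 mm and grips with 20 to 120 N. Pads are 22 mm wide; open, the fingers measure 114 mm over their backs; the gripper's body (76 mm by 85 mm) begins 54 mm behind the grasp point. The pads swing forward as they close: fully open they stand 13 mm farther back than shut.
Start: joints at [1.312, 0.241, 0.005, 1.335, 0, 1.571], TCP at [0.128, 0.483, 0.256] pointing down, gripper open.
Joint ranges: [-2.72, 2.72], [-1.05, 1.87], [-1.09, 1.28], [-1.99, 2.15], [-1.42, 1.44], [-3.14, 3.14]. Speed limits (rad/s): [2.79, 2.79, 3.14, 3.14, 3.14, 3.14].

### API

Orientations are given as a unit quaternion [x, y, z, w].
In Python, from workcell import bot, imaging, order gives the robot as it stands.
- The arm moves only by the tool carry_out, never from a script. Its argument "moves" is a list of rows, each a list of 5 numbers: the shift along the tool's x, y, z scaled (see below), then the turn about the tool's z scaled (see below), then the opening, from -1 (shut) to 1 (fully open). In form: [[tx, ty, tz, roll, hand], ...]. A call has 1 to 20 rows; each row is the pose to reach, as a shift and turn from the pose commanded when the call began, along the tool's axes at that moment; what a row does not reach only later rows make up. The controller multiplies each number of a shift by 0.1 m and each number of a turn by 90 degrees. A row lasts 1/10 s, in which the tool goes at most 50 mm and 8.59 degrees, less where a joint would pass 70% of its speed; a pose out of reach is approached as far as the arm can. A call with a number of a shift or a turn outside -1 to 1 is refused whole. A call with a gripper value outside its range is refused whole. The fingers move at their own pace and stop on an object; the grip force is fixed at half the most. Time passes only in rows, so rows that repeat a pose let the fingers close. It gives the time, the measured TCP pose, the force and the opening at its end, in the units of the state.
- bot.get_obs(): the state, without advancing time (a new reading comes with each control period).
- imaging.camera(name): name is "scene" or "top" or "wrist"; returns the picture (420x560x3 uint8, red, green, blue); there is no depth.
- imaging.camera_model(name): a dict with "fovy" (degrees; the focal length in pixels is half the picture's height over the tangent of half this angle, whatever the lens; pixels are square), "cx", "cy" (the principal point, pixels), "dist" ([k1, k2, p1, p2, k3] as OpenCV has them; the pictures are not rectified), "eye" and "rotation" of the camera in the world. Camera axes: x right, y up, looking along -z (the intrinsics and any distortion apply to the point x, -y, -z); pixel columns grow to the right and rows downward; lengths in m; the calibration is good to about 2 mm. A picture is of the moment at which its call begins: read the wrist's pose just before it. camera_model takes no time and is no camera call; for the wrist camera it gives the pose at the moment of the call.
- order.job_done(): hands the job in, once; it reports no verdict.
The state is a dict: "clock": time; "joint_pos": joint angles; "joint_vel": joint speeds; "tau": joint torques, N m; "eef_pos": TCP position; "tool_rot": TCP orientation; "ft_force": force on the tool from outside, world axes, zero at the start; "ft_torque": the same for the moment, N m; "grip_width": finger opening in m.
Only numpy, scipy, OpenCV 4.12 (cv2) and the standard library are available. Lean on these libraries where they do the work, as an engineer would, in place of code of your own. Each camera call takes 0.05 s, during which the arm holds its last target.

## Working session

There is one attempt and no reset: what is moved stays moved. The work goes in short steps, Python scripts to look and compute and a tool call to move; the robot and the scene stay as the last step left them, time stands still between calls to the robot, and variables do not carry over. Pictures are saved under pics/ and viewed, and the job is handed in when it is done.

Besides the shell and the picture viewer there is one more tool, called as a command line: name --pt "numbers of a row" for each row, then --argument value for the rest. carry_out: Moves the arm, as the interface text tells. Its arguments: {"type":"object","properties":{"moves":{"type":"array","items":{"type":"array","items":{"type":"number","minimum":-1,"maximum":1}}}},"required":["moves"]}

```bash
ls; mkdir -p pics; cat > h.py <<'E'
import numpy as np, cv2
from workcell import bot, imaging, order
def K(m):
    f=210/np.tan(np.radians(m['fovy'])/2)
    return np.array([[f,0,m['cx']],[0,f,m['cy']],[0,0,1.]])
def ray(m,uv):
    p=cv2.undistortPoints(np.array(uv,float).reshape(-1,1,2),K(m),np.array(m['dist'],float)).reshape(-1,2)
    d=np.c_[p[:,0],-p[:,1],-np.ones(len(p))]@np.array(m['rotation']).reshape(3,3).T
    return np.array(m['eye']),d
def plane(m,uv,z):
    e,d=ray(m,uv); return e+d*((z-e[2])/d[:,2])[:,None]
def proj(m,P):
    R=np.array(m['rotation']).reshape(3,3)
    c=(np.atleast_2d(P)-np.array(m['eye']))@R
    c=np.c_[c[:,0],-c[:,1],-c[:,2]]
    return cv2.projectPoints(c,np.zeros(3),np.zeros(3),K(m),np.array(m['dist'],float))[0].reshape(-1,2)
def tri(obs):
    A=np.zeros((3,3));b=np.zeros(3)
    rs=[]
    for m,uv in obs:
        e,d=ray(m,[uv]);d=d[0]/np.linalg.norm(d[0]);P=np.eye(3)-np.outer(d,d);A+=P;b+=P@e;rs.append((e,P))
    x=np.linalg.solve(A,b);return x,[np.linalg.norm(P@(x-e)) for e,P in rs]
E
python3 - <<'E'
from h import *
import pickle
o=bot.get_obs();print({k:np.round(v,3) for k,v in o.items()})
for n in ['scene','top','wrist']:
    m=imaging.camera_model(n); im=imaging.camera(n)
    cv2.imwrite(f'pics/{n}0.png',im[:,:,::-1]); pickle.dump(m,open(f'{n}0.pkl','wb'));print(n,m)
E
```

```text
pics
{'clock': np.float64(0.0), 'joint_pos': array([ 1.312,  0.241,  0.004,  1.335, -0.   ,  1.571]), 'joint_vel': array([-0.   , -0.   ,  0.   ,  0.   , -0.001,  0.001]), 'tau': array([ 0.0000e+00, -3.7232e+01,  2.5241e+01,  1.7000e-02, -0.0000e+00,
       -0.0000e+00]), 'eef_pos': array([0.128, 0.483, 0.255]), 'tool_rot': array([ 0.792,  0.61 , -0.001,  0.001]), 'ft_force': array([-0.186,  0.538,  0.206]), 'ft_torque': array([-0.013,  0.064,  0.003]), 'grip_width': np.float64(0.085)}
scene {'fovy': 57.634176226171334, 'cx': 284.424724606147, 'cy': 206.46445992626022, 'dist': array([-0.06046386,  0.        ,  0.        ,  0.        ,  0.        ]), 'eye': array([ 0.97006407, -0.13490896,  0.69430942]), 'rotation': array([0.2582056 , 0.23782832, 0.62423575, 0.69792356])}
top {'fovy': 46.32219742084835, 'cx': 271.17087322878376, 'cy': 214.5480611605526, 'dist': array([-0.12391488,  0.        ,  0.        ,  0.        ,  0.        ]), 'eye': array([ 0.18307079, -0.07551325,  1.22484626]), 'rotation': array([ 0.07706559, -0.07024595, -0.66882688,  0.73606862])}
wrist {'fovy': 70.01943578965052, 'cx': 279.61884920136504, 'cy': 209.99881583431372, 'dist': array([-0.06047516,  0.        ,  0.        ,  0.        ,  0.        ]), 'eye': array([0.05634265, 0.50264156, 0.37233823]), 'rotation': array([-0.11702507, -0.08879332,  0.60331753,  0.78385511])}
```

```bash
sed -i "s/np.array(m\['rotation'\]).reshape(3,3)/Rm(m)/" h.py; sed -i "2a from scipy.spatial.transform import Rotation as Ro\ndef Rm(m): return Ro.from_quat(m['rotation']).as_matrix()" h.py; cat h.py | head -20
python3 - <<'E'
import cv2
for n in ['scene','top','wrist']:
    i=cv2.imread(f'pics/{n}0.png'); cv2.imwrite(f'pics/{n}0b.png',cv2.resize(i,(800,600),interpolation=cv2.INTER_CUBIC))
E
```

```text
import numpy as np, cv2
from workcell import bot, imaging, order
from scipy.spatial.transform import Rotation as Ro
def Rm(m): return Ro.from_quat(m['rotation']).as_matrix()
def K(m):
    f=210/np.tan(np.radians(m['fovy'])/2)
    return np.array([[f,0,m['cx']],[0,f,m['cy']],[0,0,1.]])
def ray(m,uv):
    p=cv2.undistortPoints(np.array(uv,float).reshape(-1,1,2),K(m),np.array(m['dist'],float)).reshape(-1,2)
    d=np.c_[p[:,0],-p[:,1],-np.ones(len(p))]@Rm(m).T
    return np.array(m['eye']),d
def plane(m,uv,z):
    e,d=ray(m,uv); return e+d*((z-e[2])/d[:,2])[:,None]
def proj(m,P):
    R=Rm(m)
    c=(np.atleast_2d(P)-np.array(m['eye']))@R
    c=np.c_[c[:,0],-c[:,1],-c[:,2]]
    return cv2.projectPoints(c,np.zeros(3),np.zeros(3),K(m),np.array(m['dist'],float))[0].reshape(-1,2)
def tri(obs):
    A=np.zeros((3,3));b=np.zeros(3)
```

View pics/top0.png

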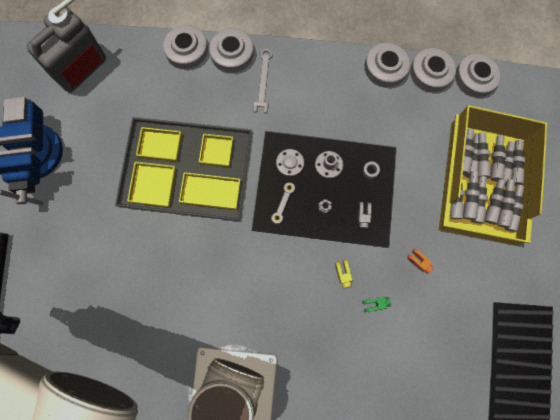

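View pics/scene0.png

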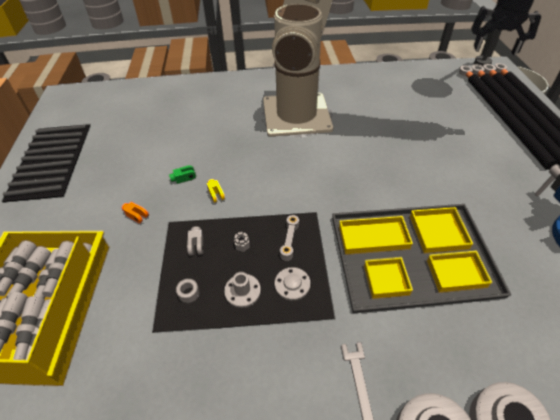

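View pics/wrist0.png

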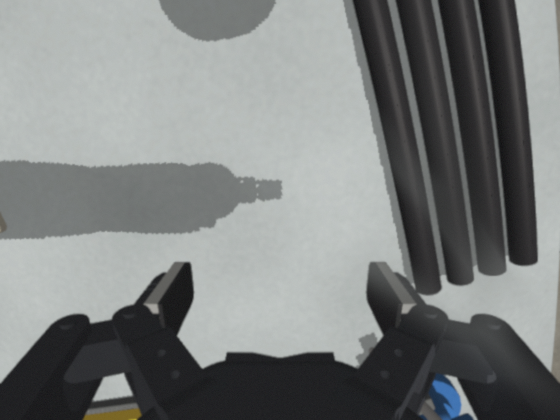

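```bash
python3 - <<'E'
import cv2
i=cv2.imread('pics/top0.png')[120:255,110:405]; cv2.imwrite('pics/topc.png',cv2.resize(i,None,fx=2.7,fy=2.7,interpolation=cv2.INTER_CUBIC))
i=cv2.imread('pics/scene0.png')[195:335,145:515]; cv2.imwrite('pics/scenec.png',cv2.resize(i,None,fx=2.16,fy=2.16,interpolation=cv2.INTER_CUBIC))
E
```

```text
(no output)
```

View pics/topc.png

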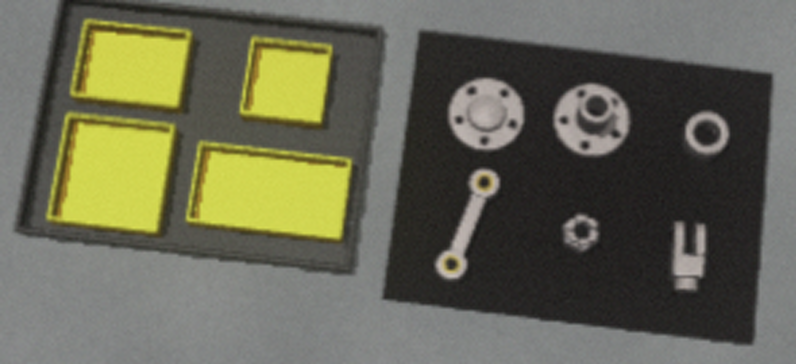

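View pics/scenec.png

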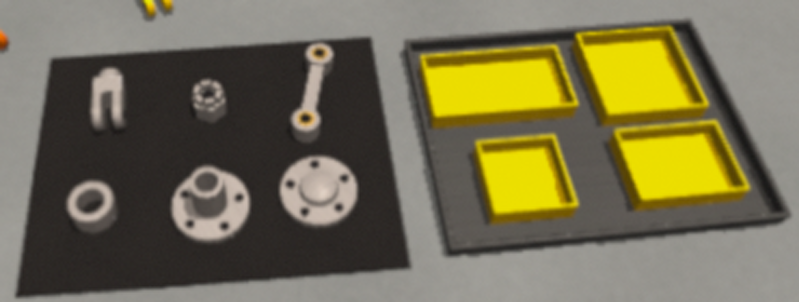

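```bash
python3 - <<'E'
from h import *
import pickle
T=pickle.load(open('top0.pkl','rb'));S=pickle.load(open('scene0.pkl','rb'))
def tc(u,v): return (110+(u+.5)/2.7-.5,120+(v+.5)/2.7-.5)
def sc(u,v): return (145+(u+.5)/2.16-.5,195+(v+.5)/2.16-.5)
prs={'linkA':((484,182),(319,52)),'linkB':((451,263),(305,119)),'nut top':((582,229),(207,91)),'hub bore':((599,104),(207,181)),'cap':((487,111),(319,185)),'collar':((707,132),(92,199))}
for k,(a,b) in prs.items():
    x,r=tri([(T,tc(*a)),(S,sc(*b))]);print(k,x.round(4),np.round(r,4))
for k,p in {'med':[(88,20),(191,33),(180,107),(72,95)],'small':[(250,38),(331,45),(322,125),(240,115)],'large':[(66,114),(175,126),(163,233),(49,220)],'long':[(200,142),(351,160),(340,241),(187,220)]}.items():
    q=plane(T,[tc(*x) for x in p],.024);print(k,q.mean(0).round(3),[np.linalg.norm(q[i]-q[(i+1)%4]).round(3) for i in range(4)],np.degrees(np.arctan2(*(q[1]-q[0])[[1,0]])).round(1))
q=plane(T,[tc(689,226),tc(686,285),tc(687,240)],.025);print('fork',q.round(3))
E
```

```text
linkA [ 0.4907 -0.0807  0.1036] [0.008 0.008]
linkB [ 0.4492 -0.0738 -0.0649] [0.0085 0.0085]
nut top [ 0.4726 -0.1829  0.0349] [0.0006 0.0006]
hub bore [ 0.5878 -0.1865  0.056 ] [0.0024 0.0024]
cap [ 0.5827 -0.0849  0.0208] [0.0015 0.0015]
collar [ 0.5793 -0.2936  0.0294] [0.0021 0.0021]
med [0.598 0.258 0.024] [np.float64(0.103), np.float64(0.076), np.float64(0.106), np.float64(0.078)] -92.6
small [0.594 0.108 0.024] [np.float64(0.079), np.float64(0.081), np.float64(0.079), np.float64(0.078)] -90.0
large [0.488 0.26  0.024] [np.float64(0.107), np.float64(0.105), np.float64(0.11), np.float64(0.105)] -91.3
long [0.484 0.11  0.024] [np.float64(0.145), np.float64(0.079), np.float64(0.145), np.float64(0.077)] -91.7
fork [[ 0.488 -0.284  0.025]
 [ 0.431 -0.284  0.025]
 [ 0.474 -0.283  0.025]]
```

```bash
cat >> h.py <<'E'
def move(tgt,ang=None,o=None):
    "print tool-frame numbers to take TCP to tgt, tool x at world angle ang deg (mod 180 nearest)"
    o=o or bot.get_obs(); R=Ro.from_quat(o['tool_rot']).as_matrix()
    a0=np.degrees(np.arctan2(R[1,0],R[0,0])); c=(R.T@(np.array(tgt)-o['eef_pos']))/0.1
    s=f'tcp {np.round(o["eef_pos"],4)} ang {a0:.2f} shift {np.round(c,3)}'
    if ang is not None:
        d=(ang-a0+90)%180-90; s+=f' roll {-d/90:.4f} (turn {d:.1f})'
    print(s)
E
python3 - <<'E'
from h import *
import pickle
W=pickle.load(open('wrist0.pkl','rb'));o=bot.get_obs()
R=Ro.from_quat(o['tool_rot']).as_matrix()
print('cam in tool',R.T@(np.array(W['eye'])-o['eef_pos']));Rc=R.T@Rm(W);print(Rc.round(3))
ec=R.T@(np.array(W['eye'])-o['eef_pos'])
R2=np.array([[0,1,0],[1,0,0],[0,0,-1.]])
for t in [(.42,-.18,.3),(.5,-.18,.3),(.45,.18,.3)]:
    m=dict(W);m['eye']=np.array(t)+R2@ec;m['rotation']=Ro.from_matrix(R2@Rc).as_quat()
    print(t,plane(m,[(0,0),(559,0),(559,260),(0,260),(0,419)],.01).round(3).tolist())
    print(proj(m,[(.587,-.19,.05),(.473,-.285,.03),(.45,-.08,.025)]).round())
move((.42,-.18,.3),90)
E
```

```text
cam in tool [ 0.00056095 -0.07417531 -0.11672658]
[[ 1.     0.     0.   ]
 [ 0.    -0.957 -0.291]
 [ 0.     0.291 -0.957]]
(0.42, -0.18, 0.3) [[0.189, -0.537, 0.01], [0.189, 0.177, 0.01], [0.553, 0.266, 0.01], [0.553, -0.626, 0.01], [0.92, -0.757, 0.01]]
[[272. 298.]
 [202. 217.]
 [353. 200.]]
(0.5, -0.18, 0.3) [[0.269, -0.537, 0.01], [0.269, 0.177, 0.01], [0.633, 0.266, 0.01], [0.633, -0.626, 0.01], [1.0, -0.757, 0.01]]
[[272. 246.]
 [198. 158.]
 [357. 139.]]
(0.45, 0.18, 0.3) [[0.219, -0.177, 0.01], [0.219, 0.537, 0.01], [0.583, 0.626, 0.01], [0.583, -0.266, 0.01], [0.95, -0.397, 0.01]]
[[ 24. 276.]
 [-42. 197.]
 [ 88. 178.]]
tcp [0.1279 0.4829 0.2556] ang 75.17 shift [-5.661  4.521 -0.435] roll -0.1648 (turn 14.8)
```

carry_out --pt "-0.5 1 0 -0.165 1" --pt "-0.5 1 0 -0.165 1" --pt "-0.5 1 0 -0.165 1" --pt "-0.5 1 0 -0.165 1"

```text
clock: 0.55
eef_pos: [0.2132, 0.4077, 0.2562]
tool_rot: [0.708, 0.706, -0.0, 0.0]
ft_force: [0.1, 0.1, -0.1]
grip_width: 0.0854
```

carry_out --pt "-1 1 -0.2 0 1" --pt "-1 1 -0.2 0 1" --pt "-1 1 -0.2 0 1" --pt "-1 1 -0.2 0 1"

```text
clock: 0.95
eef_pos: [0.3145, 0.3076, 0.2771]
tool_rot: [0.709, 0.705, 0.001, 0.001]
ft_force: [0.3, 0.4, -0.0]
grip_width: 0.0855
```

carry_out --pt "-1 1 -0.1 0 1" --pt "-1 1 -0.1 0 1" --pt "-1 1 -0.1 0 1" --pt "-1 1 -0.1 0 1" --pt "-1 1 -0.1 0 1"

```text
clock: 1.45
eef_pos: [0.4119, 0.21, 0.2859]
tool_rot: [0.707, 0.707, -0.0, -0.001]
ft_force: [0.2, 0.7, 0.5]
grip_width: 0.0853
```

```bash
cat >> h.py <<'E'
import pickle
def snap(n,name='wrist'):
    m=imaging.camera_model(name); im=imaging.camera(name)
    cv2.imwrite(f'pics/{n}.png',im[:,:,::-1]); pickle.dump(m,open(f'{n}.pkl','wb')); return m,im
def load(n): return pickle.load(open(n+'.pkl','rb')),cv2.imread(f'pics/{n}.png')
E
python3 - <<'E'
from h import *
print(bot.get_obs()['eef_pos'],bot.get_obs()['joint_vel'].round(3));snap('w1')
E
```

```text
[0.4118774  0.20997649 0.28588098] [ 0.035 -0.009 -0.015  0.004  0.002 -0.003]
```

View pics/w1.png

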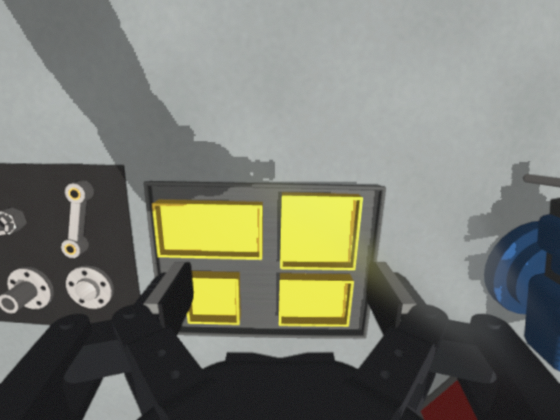

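carry_out --pt "-0.7 1 0 0 1" --pt "-0.7 1 0 0 1" --pt "-0.7 1 0 0 1" --pt "-0.7 1 0 0 1" --pt "-0.7 1 0 0 1"

```text
clock: 2.0
eef_pos: [0.511, 0.141, 0.2857]
tool_rot: [0.706, 0.708, -0.001, -0.001]
ft_force: [-0.2, -0.7, 0.3]
grip_width: 0.0853
```

```bash
python3 - <<'E'
from h import *
print(bot.get_obs()['eef_pos'],bot.get_obs()['joint_vel'].round(3));snap('w2')
E
```

```text
[0.51102101 0.14102027 0.28574742] [ 0.013 -0.021 -0.014  0.002 -0.001 -0.004]
```

View pics/w2.png

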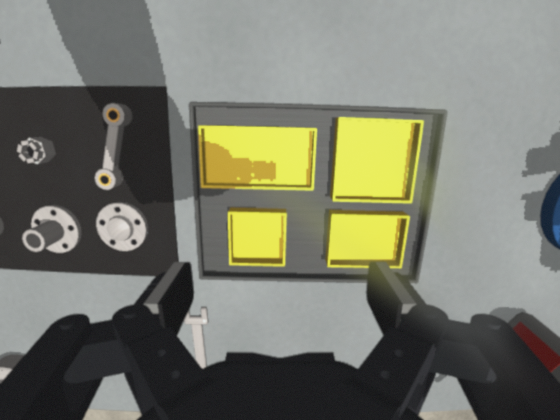

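```bash
cat > box.py <<'E'
from h import *
out={}
for n in ['w1','w2']:
    m,im=load(n); hsv=cv2.cvtColor(im,cv2.COLOR_BGR2HSV)
    k=cv2.inRange(hsv,(20,130,60),(35,255,255)); 
    k=cv2.morphologyEx(k,cv2.MORPH_CLOSE,np.ones((5,5)))
    cs,_=cv2.findContours(k,cv2.RETR_EXTERNAL,cv2.CHAIN_APPROX_NONE)
    for c in cs:
        if cv2.contourArea(c)<1500: continue
        r=cv2.minAreaRect(c); b=cv2.boxPoints(r)
        q=plane(m,b,.024); c4=plane(m,[r[0]],.024)[0]
        L=[np.linalg.norm(q[i]-q[i-1]) for i in (1,2)]
        v=q[1]-q[0] if L[0]>L[1] else q[2]-q[1]
        b=b[np.argsort(np.arctan2(b[:,1]-r[0][1],b[:,0]-r[0][0]))]
        print(n,np.round(r[0]),'area',cv2.contourArea(c),q.mean(0).round(4),np.round(L,4),np.degrees(np.arctan2(v[1],v[0])).round(2))
        out.setdefault(n,[]).append((m,b))
for m,b in out['w2']:
    best=min(out['w1'],key=lambda t:np.linalg.norm(plane(t[0],t[1],.024).mean(0)-plane(m,b,.024).mean(0)))
    X=[tri([(m,b[i]),(best[0],best[1][i])])[0] for i in range(4)]
    print('tri',np.mean(X,0).round(4),np.round([x[2] for x in X],4))
E
python3 box.py
```

```text
w1 [213. 297.] area 2493.0 [0.5875 0.1131 0.024 ] [0.09   0.0757] 172.63
w1 [207. 229.] area 6075.0 [0.4809 0.1117 0.024 ] [0.0845 0.1467] 88.64
w1 [320. 259.] area 9830.5 [0.5328 0.267  0.024 ] [0.2061 0.1057] 178.39
w2 [367. 239.] area 4162.5 [0.5941 0.2625 0.024 ] [0.0831 0.1107] 88.69
w2 [257. 236.] area 3162.0 [0.5904 0.111  0.024 ] [0.0765 0.0832] 0.47
w2 [257. 157.] area 7054.5 [0.4834 0.1125 0.024 ] [0.0789 0.1448] 88.93
w2 [376. 160.] area 6912.0 [0.4874 0.2649 0.024 ] [0.1065 0.1097] 88.22
tri [0.5404 0.2455 0.1117] [0.2169 0.1928 0.0149 0.0223]
tri [0.5935 0.1098 0.0121] [-0.0074  0.0011  0.0307  0.0241]
tri [0.4823 0.1115 0.0184] [0.0081 0.007  0.0273 0.0314]
tri [0.4689 0.2492 0.0934] [0.003  0.01   0.1783 0.1823]
```

carry_out --pt "-1 0 0 0 1" --pt "-1 0 0 0 1" --pt "-1 0 0 0 1"

```text
clock: 2.35
eef_pos: [0.5107, 0.0366, 0.2867]
tool_rot: [0.708, 0.706, -0.001, 0.001]
ft_force: [0.5, 1.0, -1.0]
grip_width: 0.0852
```

carry_out --pt "-0.9 -0.1 0.3 0 1" --pt "-0.9 -0.1 0.3 0 1" --pt "-0.9 -0.1 0.3 0 1" --pt "-0.9 -0.1 0.3 0 1" --pt "-0.9 -0.1 0.3 0 1"

```text
clock: 2.85
eef_pos: [0.5021, -0.0487, 0.257]
tool_rot: [0.706, 0.708, 0.001, 0.0]
ft_force: [0.4, 0.8, -0.4]
grip_width: 0.0853
```

```bash
python3 - <<'E'
from h import *
print(bot.get_obs()['eef_pos'],bot.get_obs()['joint_vel'].round(3));snap('w3')
E
```

```text
[ 0.50214528 -0.04869582  0.25698145] [ 0.008  0.002  0.009 -0.001 -0.003 -0.004]
```

carry_out --pt "-1 0 0 0 1" --pt "-1 0 0 0 1" --pt "-1 0 0 0 1" --pt "-1 0 0 0 1" --pt "-1 0 0 0 1"

```text
clock: 3.4
eef_pos: [0.5024, -0.149, 0.2565]
tool_rot: [0.706, 0.708, 0.0, -0.0]
ft_force: [-0.5, -0.5, -0.1]
grip_width: 0.0854
```

```bash
python3 - <<'E'
from h import *
print(bot.get_obs()['eef_pos'],bot.get_obs()['joint_vel'].round(3));snap('w4')
E
```

```text
[ 0.50235967 -0.1489649   0.25652133] [ 0.012 -0.004 -0.006 -0.002 -0.002 -0.005]
```

View pics/w3.png

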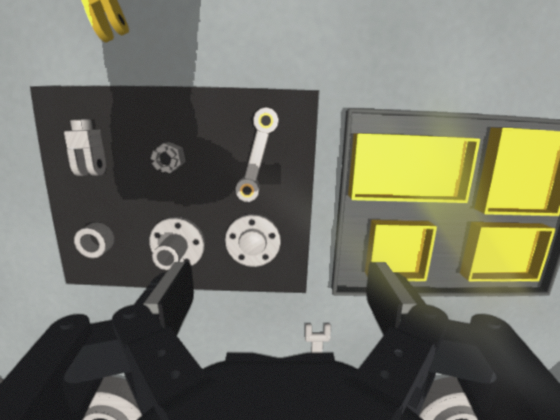

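View pics/w4.png

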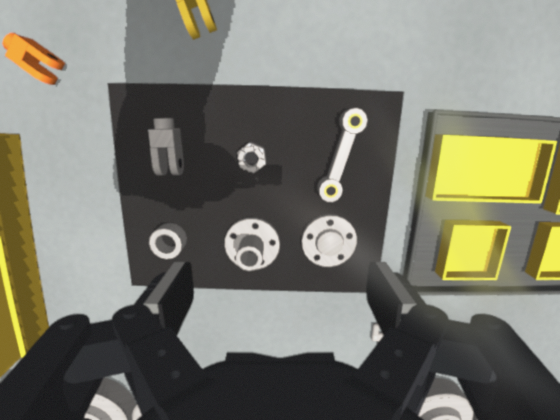

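```bash
python3 - <<'E'
import cv2,numpy as np
a=cv2.imread('pics/w3.png')[80:285,30:325];b=cv2.imread('pics/w4.png')[80:285,105:400]
z=[cv2.resize(x,None,fx=2.7,fy=2.7,interpolation=cv2.INTER_CUBIC) for x in (a,b)]
for i,x in enumerate(z):
    x=np.clip(x.astype(float)*1.6 if 0 else x,0,255).astype('uint8'); cv2.imwrite(f'pics/z{i+3}.png',x)
E
```

```text
(no output)
```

View pics/z3.png

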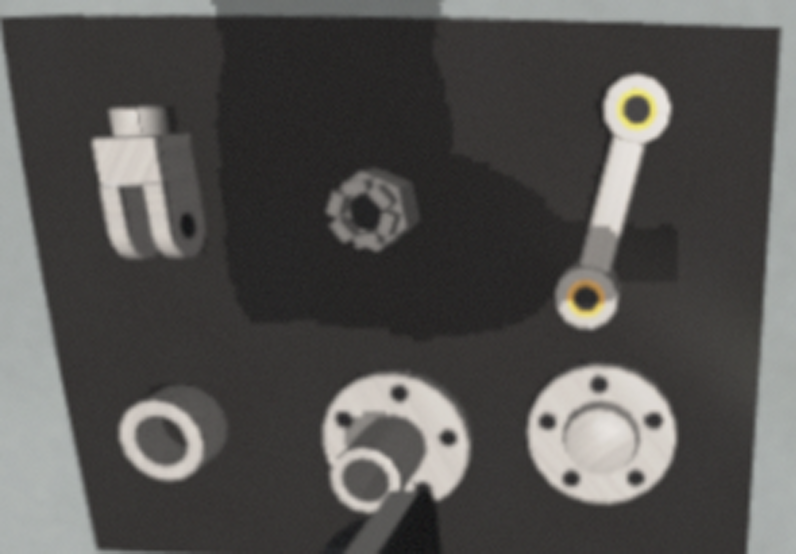

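View pics/z4.png

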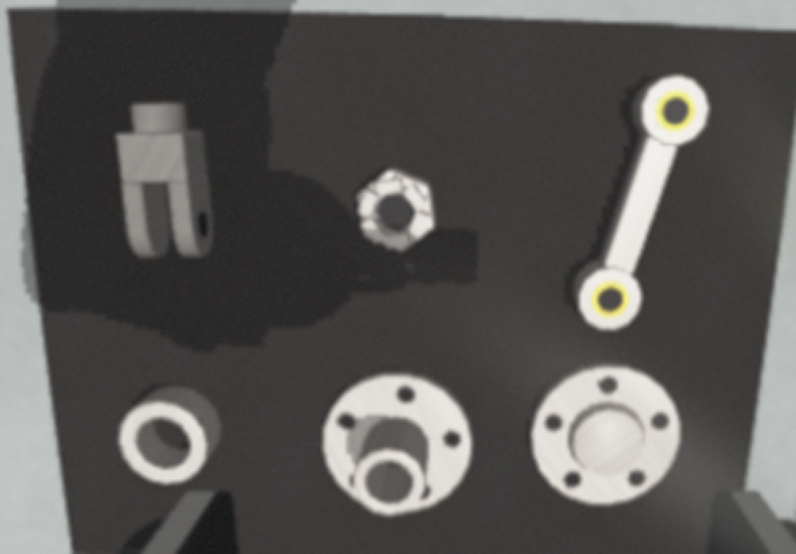

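```bash
python3 - <<'E'
from h import *
A,_=load('w3');B,_=load('w4');T,_=load('top0') if 0 else (pickle.load(open('top0.pkl','rb')),0)
a=lambda p:(30+(p[0]+.5)/2.7-.5,80+(p[1]+.5)/2.7-.5)
b=lambda p:(105+(p[0]+.5)/2.7-.5,80+(p[1]+.5)/2.7-.5)
P={'hub':((366,480),(388,482)),'linkA':((637,109),(676,110)),'linkB':((586,297),(611,299)),'nut':((366,211),(396,211)),
'forkL':((93,139),(117,136)),'forkR':((157,137),(184,133)),'slotR':((149,183),(172,182)),'cap':((600,434),(607,436)),'hubflange L':((323,437),(323,443)), 'flange R':((470,440),(471,443))}
for k,(p,q) in P.items():
    x,r=tri([(A,a(p)),(B,b(q))]);print(k,x.round(4),np.round(r,4)[0], )
for k,z in {'hub':.053,'linkA':.025,'linkB':.025,'nut':.033,'forkL':.031,'forkR':.031,'slotR':.031}.items():
    print(k,plane(A,[a(P[k][0])],z).round(4)[0],plane(B,[b(P[k][1])],z).round(4)[0])
for k,p in {'forkL':(117,136),'forkR':(184,133),'tipLl':(131,245),'tipLr':(168,245),'tipRl':(173,245),'tipRr':(207,245),'slotL':(124,182),'stub top':(158,104)}.items(): print(k,plane(B,[b(p)],.031)[0].round(4))
E
```

```text
hub [ 0.5869 -0.1853  0.0492] 0.0
linkA [ 0.429  -0.0638  0.0255] 0.0001
linkB [ 0.5092 -0.0871  0.0258] 0.0003
nut [ 0.4709 -0.1809  0.0267] 0.0001
forkL [ 0.4388 -0.2969  0.0287] 0.0002
forkR [ 0.4383 -0.2689  0.0269] 0.0001
slotR [ 0.4581 -0.2761  0.0266] 0.0003
cap [ 0.5789 -0.0836  0.015 ] 0.0003
hubflange L [ 0.5839 -0.2206  0.0107] 0.0011
flange R [ 0.586  -0.1487  0.0067] 0.0005
hub [ 0.585  -0.1837  0.053 ] [ 0.5851 -0.1849  0.053 ]
linkA [ 0.4291 -0.0639  0.025 ] [ 0.4289 -0.0637  0.025 ]
linkB [ 0.5091 -0.0872  0.025 ] [ 0.5097 -0.087   0.025 ]
nut [ 0.47   -0.1784  0.033 ] [ 0.4703 -0.1803  0.033 ]
forkL [ 0.4385 -0.2952  0.031 ] [ 0.439  -0.2959  0.031 ]
forkR [ 0.4383 -0.2664  0.031 ] [ 0.4381 -0.2675  0.031 ]
slotR [ 0.4574 -0.2732  0.031 ] [ 0.4581 -0.2745  0.031 ]
forkL [ 0.439  -0.2959  0.031 ]
forkR [ 0.4381 -0.2675  0.031 ]
tipLl [ 0.4847 -0.295   0.031 ]
tipLr [ 0.4847 -0.2789  0.031 ]
tipRl [ 0.4847 -0.2767  0.031 ]
tipRr [ 0.4848 -0.2619  0.031 ]
slotL [ 0.4579 -0.295   0.031 ]
stub top [ 0.4264 -0.2773  0.031 ]
```

carry_out --pt "-0.35 0.83 0 0 1" --pt "-0.35 0.83 0.5 0 1" --pt "-0.35 0.83 1 0 1" --pt "-0.35 0.83 1 0 1" --pt "-0.35 0.83 1 0 1" --pt "-0.35 0.83 1 0 1"

```text
clock: 4.05
eef_pos: [0.5856, -0.1847, 0.1583]
tool_rot: [0.707, 0.708, 0.0, 0.001]
ft_force: [-0.2, -0.7, 0.0]
grip_width: 0.0855
```

```bash
python3 - <<'E'
from h import *
move((.585,-.1845,.048),90);snap('w5')
E
```

```text
tcp [ 0.5856 -0.1847  0.1583] ang 90.10 shift [ 0.002 -0.009  1.103] roll 0.0011 (turn -0.1)
```

View pics/w5.png

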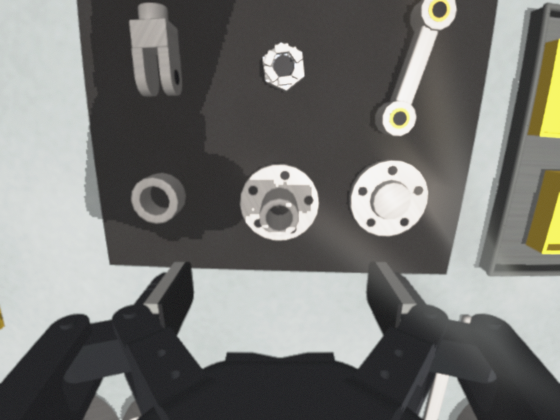

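carry_out --pt "0 0 0.4 0 1" --pt "0 0 0.7 0 1" --pt "0 0 0.9 0 1" --pt "0 0 1 0 1" --pt "0 0 1 0 1"

```text
clock: 4.6
eef_pos: [0.5852, -0.1854, 0.0571]
tool_rot: [0.707, 0.707, 0.0, 0.0]
ft_force: [0.2, 0.8, 0.5]
grip_width: 0.0853
```

carry_out --pt "0 0 0.1 0 1" --pt "0 0 0.1 0 0" --pt "0 0 0.1 0 -1" --pt "0 0 0.1 0 -1" --pt "0 0 0.1 0 -1" --pt "0 0 0.1 0 -1" --pt "0 0 0.1 0 -1" --pt "0 0 0.1 0 -1" --pt "0 0 0.1 0 -1" --pt "0 0 0.1 0 -1"

```text
clock: 5.6
eef_pos: [0.5856, -0.1854, 0.0473]
tool_rot: [0.707, 0.707, 0.001, 0.001]
ft_force: [-1.1, 0.5, 5.2]
grip_width: 0.031
```

carry_out --pt "0 0 -0.2 0 -1" --pt "0 0 -0.5 0 -1" --pt "0 0 -0.8 0 -1" --pt "0 0 -1 0 -1" --pt "0 0 -1 0 -1"

```text
clock: 6.1
eef_pos: [0.5866, -0.1861, 0.1487]
tool_rot: [0.707, 0.707, 0.001, 0.002]
ft_force: [1.6, 0.1, -3.1]
grip_width: 0.0309
```

carry_out --pt "0.4 -0.1 0 0 -1" --pt "0.8 -0.2 0 0 -1" --pt "1 -0.2 0 0 -1" --pt "1 -0.2 0 0 -1"

```text
clock: 6.5
eef_pos: [0.563, -0.0823, 0.1437]
tool_rot: [0.706, 0.709, -0.001, -0.002]
ft_force: [0.2, -0.3, -4.0]
grip_width: 0.0311
```

carry_out --pt "0.4 -0.1 0 0 -1" --pt "0.8 -0.2 0 0 -1" --pt "1 -0.2 0 0 -1" --pt "1 -0.2 0 0 -1"

```text
clock: 6.9
eef_pos: [0.5438, 0.0166, 0.1444]
tool_rot: [0.706, 0.709, -0.001, -0.001]
ft_force: [0.2, -1.2, -3.1]
grip_width: 0.0314
```

carry_out --pt "0.4 -0.1 0 0 -1" --pt "0.8 -0.2 0 0 -1" --pt "1 -0.2 0 0 -1" --pt "1 -0.2 0 0 -1"

```text
clock: 7.3
eef_pos: [0.5246, 0.1159, 0.1449]
tool_rot: [0.706, 0.708, -0.001, -0.0]
ft_force: [1.5, -0.0, -4.8]
grip_width: 0.0311
```

carry_out --pt "0.4 -0.1 0 0 -1" --pt "0.8 -0.2 0 0 -1" --pt "1 -0.2 0 0 -1" --pt "1 -0.2 0 0 -1" --pt "1 -0.2 0 0 -1"

```text
clock: 7.8
eef_pos: [0.505, 0.2132, 0.1452]
tool_rot: [0.707, 0.707, -0.001, 0.0]
ft_force: [-0.4, -0.3, -4.2]
grip_width: 0.0313
```

```bash
python3 - <<'E'
from h import *
o=bot.get_obs();move((.488,.262,.05),90);print(o['grip_width'],o['ft_force']);snap('w6')
E
```

```text
tcp [0.505  0.2132 0.1452] ang 89.98 shift [ 0.49  -0.169  0.951] roll -0.0002 (turn 0.0)
0.0312507906458361 [-0.36100178 -0.30784753 -4.16320904]
```

View pics/w6.png

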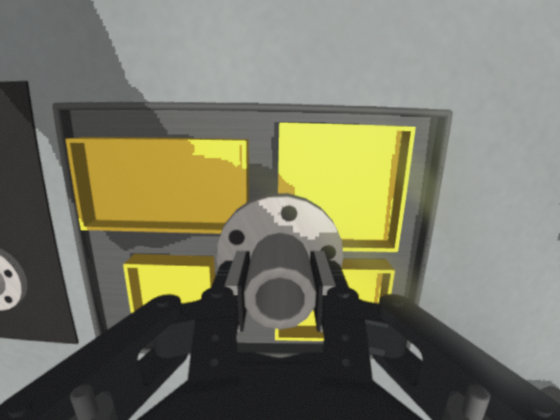

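```bash
python3 - <<'E'
from h import *
m,_=load('w6'); q=plane(m,[(278,122),(415,127),(398,251)],.024);print(q.round(4),'ctr',((q[0]+q[2])/2).round(4))
q=plane(m,[(66,139),(247,139),(247,232),(80,231)],.024);print(q.round(4),q.mean(0).round(4))
w2,_=load('w2');q=plane(w2,[(335,117),(423,119),(413,202),(332,197)],.024);print(q.round(4),q.mean(0).round(4))
print(np.round(tri([(m,(278,122)),(w2,(335,117))])[0],4),np.round(tri([(m,(415,127)),(w2,(423,119))])[0],4))
E
```

```text
[[0.4327 0.2124 0.024 ]
 [0.4357 0.3189 0.024 ]
 [0.5406 0.3171 0.024 ]] ctr [0.4867 0.2647 0.024 ]
[[0.4436 0.0421 0.024 ]
 [0.4455 0.1882 0.024 ]
 [0.5227 0.1858 0.024 ]
 [0.5223 0.0389 0.024 ]] [0.4835 0.1138 0.024 ]
[[0.4333 0.2089 0.024 ]
 [0.4341 0.3182 0.024 ]
 [0.5401 0.3185 0.024 ]
 [0.5337 0.2101 0.024 ]] [0.4853 0.2639 0.024 ]
[0.433  0.2122 0.005 ] [0.4348 0.3091 0.0448]
```

carry_out --pt "0.51 -0.18 0 0 -1" --pt "0.51 -0.18 0 0 -1" --pt "0.51 -0.18 0 0 -1" --pt "0.51 -0.18 0.4 0 -1" --pt "0.51 -0.18 0.7 0 -1" --pt "0.51 -0.18 0.85 0 -1" --pt "0.51 -0.18 0.88 0 -1" --pt "0.51 -0.18 0.9 0 -1" --pt "0.51 -0.18 0.9 0 -1"

```text
clock: 8.75
eef_pos: [0.488, 0.2651, 0.0572]
tool_rot: [0.707, 0.707, 0.001, 0.0]
ft_force: [-0.0, 1.3, -3.7]
grip_width: 0.0312
```

```bash
python3 - <<'E'
from h import *
o=bot.get_obs();move((.487,.264,.0495),90);print(o['grip_width'],o['ft_force']);snap('w7')
E
```

```text
tcp [0.488  0.2651 0.0572] ang 89.95 shift [-0.011 -0.01   0.077] roll -0.0005 (turn 0.0)
0.031237376926154033 [-0.02889261  1.26390026 -3.74171276]
```

View pics/w7.png

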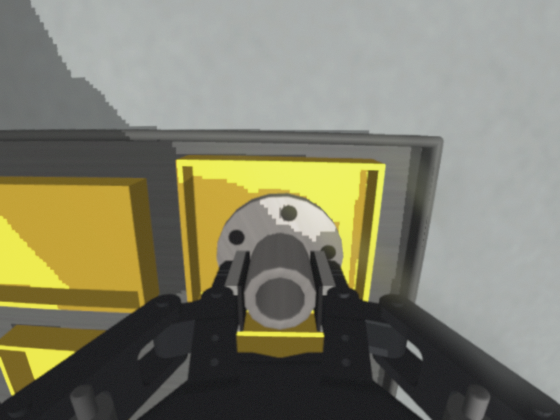

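carry_out --pt "0 0 0.03 0 -1" --pt "0 0 0.05 0 -1" --pt "0 0 0.07 0 -1" --pt "0 0 0.07 0 -1" --pt "0 0 0.07 0 -1"

```text
clock: 9.3
eef_pos: [0.4869, 0.2656, 0.0493]
tool_rot: [0.707, 0.707, 0.0, 0.0]
ft_force: [-0.2, 0.4, -3.2]
grip_width: 0.0312
```

carry_out --pt "0 0 0.01 0 -1" --pt "0 0 0.01 0 -1" --pt "0 0 0.01 0 -1"

```text
clock: 9.6
eef_pos: [0.4869, 0.2657, 0.0493]
tool_rot: [0.707, 0.707, 0.0, 0.0]
ft_force: [-3.5, -2.4, 6.0]
grip_width: 0.031
```

Contact. Release, then rise.

carry_out --pt "0 0 0 0 -0.2" --pt "0 0 0 0 0" --pt "0 0 0 0 0.2" --pt "0 0 0 0 0.2" --pt "0 0 0 0 0.2" --pt "0 0 0 0 0.2"

```text
clock: 10.2
eef_pos: [0.4869, 0.2655, 0.0482]
tool_rot: [0.707, 0.707, 0.0, 0.0]
ft_force: [0.2, -0.5, 0.1]
grip_width: 0.0513
```

carry_out --pt "0 0 -0.3 0 0.2" --pt "0 0 -0.7 0 0.2" --pt "0 0 -1 0 1" --pt "0 0 -1 0 1" --pt "0 0 -1 0 1"

```text
clock: 10.7
eef_pos: [0.4873, 0.2657, 0.149]
tool_rot: [0.707, 0.707, 0.001, 0.0]
ft_force: [-0.4, -0.5, -0.2]
grip_width: 0.0854
```

```bash
python3 - <<'E'
from h import *
o=bot.get_obs();move((.469,-.0755,.15),73.9);print(o['grip_width'],o['ft_force']);snap('w8')
E
```

```text
tcp [0.4873 0.2657 0.149 ] ang 90.02 shift [-3.412 -0.184 -0.013] roll 0.1791 (turn -16.1)
0.08540948470560084 [-0.42671271 -0.4915974  -0.21680811]
```

View pics/w8.png

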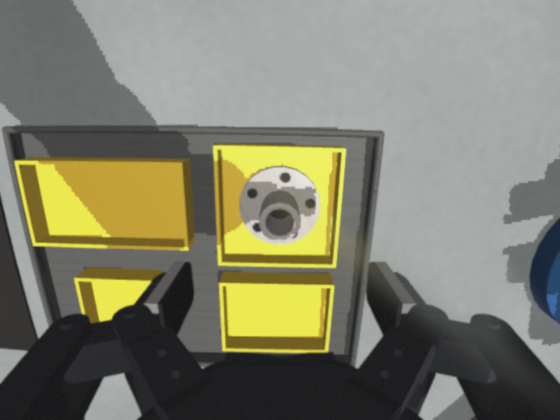

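carry_out --pt "-0.5 0 0 0 1" --pt "-1 0 0 0 1" --pt "-1 0 0 0 1"

```text
clock: 11.05
eef_pos: [0.4848, 0.1602, 0.1461]
tool_rot: [0.709, 0.705, -0.003, -0.001]
ft_force: [0.1, 0.7, -1.2]
grip_width: 0.0857
```

carry_out --pt "-0.5 0 0 0 1" --pt "-1 0 0 0 1" --pt "-1 0 0 0 1"

```text
clock: 11.35
eef_pos: [0.4855, 0.0608, 0.1466]
tool_rot: [0.71, 0.705, -0.002, -0.001]
ft_force: [-0.7, -0.0, -0.4]
grip_width: 0.0853
```

carry_out --pt "-0.5 0 0 0 1" --pt "-1 -0.18 0 0 1" --pt "-1 -0.18 0 0 1" --pt "-1 -0.18 0 0 1"

```text
clock: 11.75
eef_pos: [0.4681, -0.0348, 0.1472]
tool_rot: [0.708, 0.706, -0.0, -0.001]
ft_force: [-0.2, 0.0, 0.7]
grip_width: 0.0853
```

carry_out --pt "-0.41 0 0 0.18 1" --pt "-0.41 0 0 0.18 1" --pt "-0.41 0 0 0.18 1" --pt "-0.41 0 0 0.18 1" --pt "-0.41 0 0 0.18 1"

```text
clock: 12.25
eef_pos: [0.4692, -0.0741, 0.148]
tool_rot: [0.798, 0.602, -0.0, -0.0]
ft_force: [0.4, 0.2, -0.2]
grip_width: 0.0854
```

```bash
python3 - <<'E'
from h import *
o=bot.get_obs();move((.469,-.0755,.032),73.9);print(o['grip_width'],o['ft_force']);snap('w9')
E
```

```text
tcp [ 0.4692 -0.0741  0.148 ] ang 74.06 shift [-0.014  0.003  1.16 ] roll 0.0018 (turn -0.2)
0.08542909296378084 [ 0.41948948  0.19131696 -0.20099316]
```

View pics/w9.png

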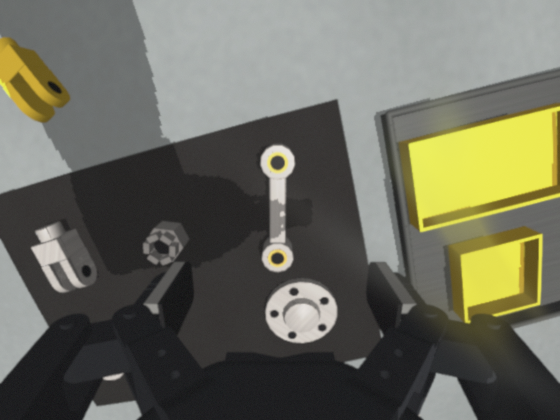

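carry_out --pt "-0.01 0 0.4 0 1" --pt "-0.01 0 0.7 0 1" --pt "-0.01 0 0.9 0 1" --pt "-0.01 0 1 0 1" --pt "-0.01 0 1 0 1"

```text
clock: 12.8
eef_pos: [0.4678, -0.0758, 0.0472]
tool_rot: [0.799, 0.601, -0.001, -0.001]
ft_force: [-0.2, 0.3, -0.3]
grip_width: 0.0855
```

carry_out --pt "0 0 0.1 0 1" --pt "0 0 0.17 0 0" --pt "0 0 0.17 0 -0.5" --pt "0 0 0.17 0 -1" --pt "0 0 0.17 0 -1" --pt "0 0 0.17 0 -1" --pt "0 0 0.17 0 -1" --pt "0 0 0.17 0 -1" --pt "0 0 0.17 0 -1" --pt "0 0 0.17 0 -1" --pt "0 0 0.17 0 -1" --pt "0 0 0.17 0 -1"

```text
clock: 14.0
eef_pos: [0.4692, -0.0764, 0.0319]
tool_rot: [0.8, 0.601, 0.0, 0.0]
ft_force: [-1.4, 1.1, 5.2]
grip_width: 0.0126
```

carry_out --pt "0 0 -0.2 0 -1" --pt "0 0 -0.5 0 -1" --pt "0 0 -0.8 0 -1" --pt "0 0 -1 0 -1" --pt "0 0 -1 0 -1"

```text
clock: 14.5
eef_pos: [0.4707, -0.0769, 0.1336]
tool_rot: [0.8, 0.601, 0.002, 0.002]
ft_force: [0.4, 0.5, -2.5]
grip_width: 0.0123
```

carry_out --pt "0.4 -0.1 0 0 -1" --pt "0.8 -0.19 0 0 -1" --pt "0.93 -0.19 0 0 -1" --pt "0.93 -0.19 0 0 -1"

```text
clock: 14.9
eef_pos: [0.4758, 0.0197, 0.1297]
tool_rot: [0.799, 0.602, -0.001, -0.001]
ft_force: [0.2, -0.4, -2.5]
grip_width: 0.0122
```

carry_out --pt "0.4 -0.1 0 0.1 -1" --pt "0.8 -0.19 0 0.2 -1" --pt "0.93 -0.19 0 0.3 -1" --pt "0.93 -0.19 0 0.4 -1" --pt "0.93 -0.19 0 0.5 -1" --pt "0.93 -0.19 0 0.6 -1" --pt "0.93 -0.19 0 0.7 -1" --pt "0.93 -0.19 0 0.8 -1" --pt "0.93 -0.19 0 0.835 -1" --pt "0.93 -0.19 0 0.835 -1" --pt "0.93 -0.19 0 0.835 -1"

```text
clock: 16.0
eef_pos: [0.4837, 0.1118, 0.1304]
tool_rot: [1.0, -0.011, -0.001, 0.0]
ft_force: [-0.3, -0.2, -2.7]
grip_width: 0.0123
```

```bash
python3 - <<'E'
from h import *
o=bot.get_obs();move((.4835,.1125,.034),-1.3);print(o['grip_width'],o['ft_force'],o['joint_pos'].round(2));snap('w10')
E
```

```text
tcp [0.4837 0.1118 0.1304] ang -1.23 shift [-0.001 -0.007  0.964] roll 0.0008 (turn -0.1)
0.012328904622735438 [-0.31715465 -0.16757325 -2.74692081] [ 0.23  0.33 -0.22  1.02 -0.    1.82]
```

View pics/w10.png

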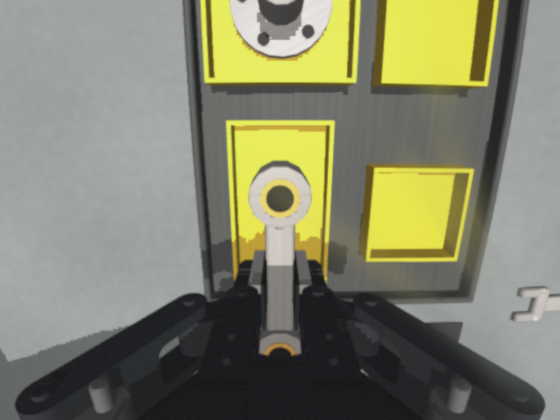

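carry_out --pt "0 -0.01 0.4 0 -1" --pt "0 -0.01 0.7 0 -1" --pt "0 -0.01 0.85 0 -1" --pt "0 -0.01 0.9 0 -1" --pt "0 -0.01 0.9 0 -1" --pt "0 -0.01 0.92 0 -1" --pt "0 -0.01 0.94 0 -1" --pt "0 -0.01 0.96 0 -1" --pt "0 -0.01 0.96 0 -1" --pt "0 -0.01 0.96 0 -1"

```text
clock: 17.05
eef_pos: [0.4842, 0.1138, 0.0355]
tool_rot: [1.0, -0.012, 0.0, -0.0]
ft_force: [0.1, 0.2, -3.2]
grip_width: 0.0124
```

carry_out --pt "0 0 0.01 0 -1" --pt "0 0 0.02 0 -1" --pt "0 0 0.02 0 -1" --pt "0 0 0.02 0 -1"

```text
clock: 17.45
eef_pos: [0.4843, 0.1138, 0.034]
tool_rot: [1.0, -0.012, 0.0, -0.0]
ft_force: [-1.8, 0.2, 4.7]
grip_width: 0.0121
```

carry_out --pt "0 0 0 0 -0.5" --pt "0 0 0 0 -0.3" --pt "0 0 0 0 -0.3" --pt "0 0 0 0 -0.3" --pt "0 0 0 0 -0.3"

```text
clock: 17.95
eef_pos: [0.4841, 0.1138, 0.0332]
tool_rot: [1.0, -0.012, -0.0, 0.0]
ft_force: [-0.6, 0.7, 0.2]
grip_width: 0.0298
```

carry_out --pt "0 0 -0.2 0 -0.3" --pt "0 0 -0.5 0 -0.3" --pt "0 0 -0.9 0 -0.3" --pt "0 0 -1 0 1" --pt "0 0 -1 0 1" --pt "0 0 -1 0 1"

```text
clock: 18.55
eef_pos: [0.4835, 0.1137, 0.1325]
tool_rot: [1.0, -0.012, -0.001, 0.0]
ft_force: [-0.3, -0.2, -0.4]
grip_width: 0.0721
```

```bash
python3 - <<'E'
from h import *
o=bot.get_obs();move((.4705,-.180,.15),90);print(o['grip_width'],o['ft_force']);snap('w11')
E
```

```text
tcp [0.4835 0.1137 0.1325] ang -1.33 shift [-0.062  2.939 -0.174] roll 0.9853 (turn -88.7)
0.07213973567618479 [-0.31139878 -0.17525874 -0.37330464]
```

View pics/w11.png

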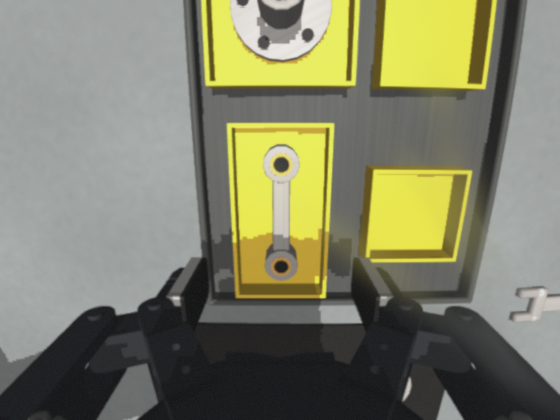

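carry_out --pt "0 0.5 0 0 1" --pt "0 1 0 0 1" --pt "0 1 0 0 1"

```text
clock: 18.9
eef_pos: [0.48, 0.0091, 0.1313]
tool_rot: [1.0, -0.015, -0.002, 0.001]
ft_force: [-0.1, 0.1, -0.6]
grip_width: 0.0852
```

carry_out --pt "0 0.5 0 0 1" --pt "-0.06 1 0 0 1" --pt "-0.06 1 0 0 1"

```text
clock: 19.2
eef_pos: [0.4717, -0.0903, 0.1316]
tool_rot: [1.0, -0.015, -0.002, 0.001]
ft_force: [1.0, 1.5, 0.3]
grip_width: 0.0853
```

carry_out --pt "0 0.5 0 0 1" --pt "0 0.94 0 0 1" --pt "0 0.94 0 0 1" --pt "0 0.94 0 0 1" --pt "0 0.94 0 0 1"

```text
clock: 19.7
eef_pos: [0.4707, -0.1786, 0.1323]
tool_rot: [1.0, -0.011, -0.001, -0.001]
ft_force: [-0.6, -0.0, 0.4]
grip_width: 0.0853
```

```bash
python3 - <<'E'
from h import *
o=bot.get_obs();move((.4705,-.180,.15));print(o['grip_width'],o['ft_force']);snap('w12')
i=cv2.imread('pics/w12.png');m,_=load('w12');c=proj(m,[(.4705,-.18,.03)])[0];print(c)
x,y=int(c[0]),int(c[1]);cv2.imwrite('pics/w12c.png',cv2.resize(i[y-50:y+50,x-50:x+50],None,fx=6,fy=6,interpolation=cv2.INTER_CUBIC))
E
```

```text
tcp [ 0.4707 -0.1786  0.1323] ang -1.27 shift [-0.002  0.014 -0.177]
0.0852582158062301 [-0.55323996 -0.0471207   0.35393239]
[279.64573655 222.05114063]
```

View pics/w12.png

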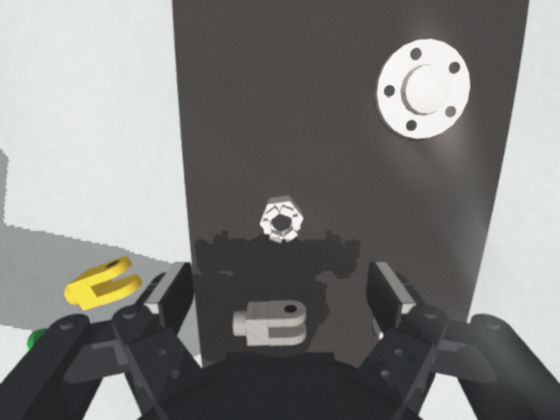

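View pics/w12c.png

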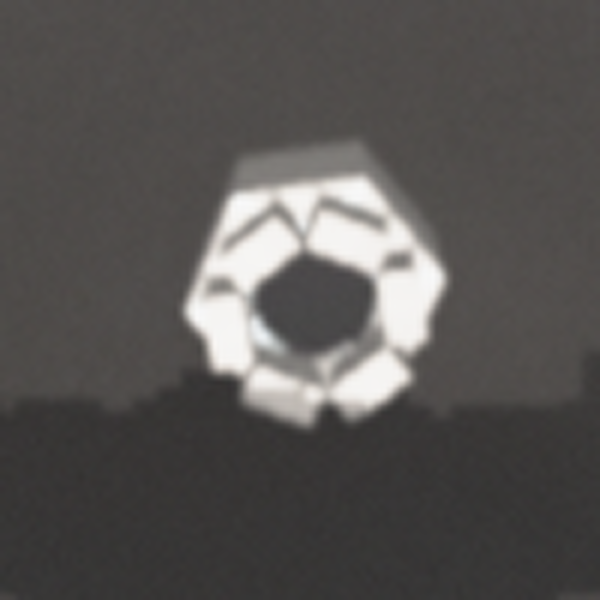

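```bash
python3 - <<'E'
from h import *
m,_=load('w12');c=proj(m,[(.4705,-.18,.03)])[0];x,y=int(c[0]),int(c[1])
f=lambda p:(x-50+(p[0]+.5)/6-.5,y-50+(p[1]+.5)/6-.5)
q=plane(m,[f(p) for p in [(188,310),(230,190),(366,176),(448,280)]],.023);print(q.round(4))
for i in range(3):
    d=q[i+1]-q[i];print(np.linalg.norm(d).round(4),np.degrees(np.arctan2(d[1],d[0])).round(1))
print('mid of opposite corners',((q[0]+q[3])/2).round(4))
b=plane(m,[f((316,300))],.033);print('bore',b.round(4))
m4,_=load('w4');p4=(105+396.5/2.7-.5,80+211.5/2.7-.5);print(tri([(m,f((316,300))),(m4,p4)]))
E
```

```text
[[ 0.4546 -0.1831  0.023 ]
 [ 0.4608 -0.1666  0.023 ]
 [ 0.4786 -0.1651  0.023 ]
 [ 0.4893 -0.1796  0.023 ]]
0.0176 69.4
0.0178 4.9
0.018 -53.6
mid of opposite corners [ 0.4719 -0.1814  0.023 ]
bore [[ 0.4718 -0.1786  0.033 ]]
(array([ 0.47147109, -0.18112856,  0.02528765]), [np.float64(0.0002881207810087593), np.float64(0.0002881207810087638)])
```

carry_out --pt "0.01 0.02 0.2 0.09 1" --pt "0.01 0.02 0.4 0.18 1" --pt "0.01 0.02 0.4 0.252 1" --pt "0.01 0.02 0.4 0.252 1" --pt "0.01 0.02 0.4 0.252 1"

```text
clock: 20.25
eef_pos: [0.4726, -0.181, 0.0935]
tool_rot: [0.979, -0.206, 0.0, -0.0]
ft_force: [0.5, -0.3, 0.1]
grip_width: 0.0854
```

```bash
python3 - <<'E'
from h import *
o=bot.get_obs();move((.4717,-.181,.030),-24);snap('w13')
E
```

```text
tcp [ 0.4726 -0.181   0.0935] ang -23.76 shift [-0.009  0.004  0.635] roll 0.0026 (turn -0.2)
```

View pics/w13.png

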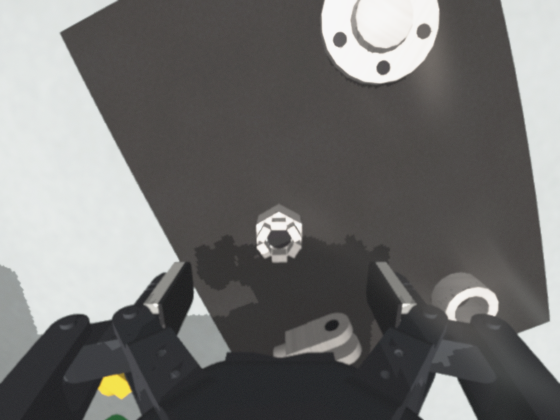

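carry_out --pt "-0.01 0 0.3 0 1" --pt "-0.01 0 0.5 0 1" --pt "-0.01 0 0.62 0 1" --pt "-0.01 0 0.62 0 0" --pt "-0.01 0 0.62 0 -0.5" --pt "-0.01 0 0.62 0 -1" --pt "-0.01 0 0.62 0 -1" --pt "-0.01 0 0.62 0 -1" --pt "-0.01 0 0.62 0 -1" --pt "-0.01 0 0.62 0 -1" --pt "-0.01 0 0.62 0 -1" --pt "-0.01 0 0.62 0 -1"

```text
clock: 21.5
eef_pos: [0.4725, -0.1821, 0.0327]
tool_rot: [0.978, -0.208, 0.002, 0.0]
ft_force: [-0.0, -0.9, 5.9]
grip_width: 0.0287
```

carry_out --pt "0 0 -0.2 0 -1" --pt "0 0 -0.5 0 -1" --pt "0 0 -0.8 0 -1" --pt "0 0 -1 0 -1" --pt "0 0 -1 0 -1"

```text
clock: 22.0
eef_pos: [0.4733, -0.1824, 0.1343]
tool_rot: [0.978, -0.208, 0.003, 0.001]
ft_force: [0.8, -0.1, -0.4]
grip_width: 0.0281
```

```bash
python3 - <<'E'
from h import *
m,_=load('w11');q=plane(m,[(369,168),(471,170),(457,262),(362,256)],.024);print(q.round(4),q.mean(0).round(4))
w2,_=load('w2');q=plane(w2,[(228,211),(287,212),(286,267),(229,266)],.024);print(q.round(4),q.mean(0).round(4))
o=bot.get_obs();print(o['grip_width'])
move((.5925,.110,.13),-1.3)
E
```

```text
[[0.5521 0.1516 0.024 ]
 [0.6325 0.1488 0.024 ]
 [0.6332 0.0702 0.024 ]
 [0.5509 0.0784 0.024 ]] [0.5922 0.1123 0.024 ]
[[0.553  0.0735 0.024 ]
 [0.5542 0.1515 0.024 ]
 [0.635  0.1509 0.024 ]
 [0.6337 0.0708 0.024 ]] [0.594  0.1117 0.024 ]
0.028141924934739944
tcp [ 0.4733 -0.1824  0.1343] ang -24.01 shift [-0.102 -3.156  0.044] roll -0.2523 (turn 22.7)
```

carry_out --pt "0 -0.4 0 0 -1" --pt "-0.03 -0.8 0 0 -1" --pt "-0.03 -1 0 0 -1" --pt "-0.03 -1 0 0 -1"

```text
clock: 22.4
eef_pos: [0.5092, -0.0866, 0.1298]
tool_rot: [0.979, -0.206, -0.001, -0.0]
ft_force: [-0.7, 0.0, -0.8]
grip_width: 0.0287
```

carry_out --pt "0 -0.4 0 0 -1" --pt "-0.03 -0.8 0 0 -1" --pt "-0.03 -1 0 0 -1" --pt "-0.03 -1 0 0 -1"

```text
clock: 22.8
eef_pos: [0.5474, 0.005, 0.13]
tool_rot: [0.978, -0.206, -0.001, 0.0]
ft_force: [-0.6, -0.2, -1.3]
grip_width: 0.0287
```

carry_out --pt "0 -0.4 0 -0.08 -1" --pt "-0.03 -0.8 0 -0.16 -1" --pt "-0.03 -1 0 -0.252 -1" --pt "-0.03 -1 0 -0.252 -1" --pt "-0.03 -1 0 -0.252 -1" --pt "-0.03 -1 0 -0.252 -1"

```text
clock: 23.4
eef_pos: [0.5843, 0.0942, 0.1306]
tool_rot: [1.0, -0.013, -0.001, 0.0]
ft_force: [-0.2, 0.3, -0.7]
grip_width: 0.0287
```

```bash
python3 - <<'E'
from h import *
o=bot.get_obs();print(o['grip_width'],o['ft_force'])
move((.593,.112,.0345),-1.3);snap('w14')
E
```

```text
0.0286683827813515 [-0.1899195   0.34517537 -0.69848659]
tcp [0.5843 0.0942 0.1306] ang -1.51 shift [ 0.084 -0.181  0.961] roll -0.0023 (turn 0.2)
```

View pics/w14.png

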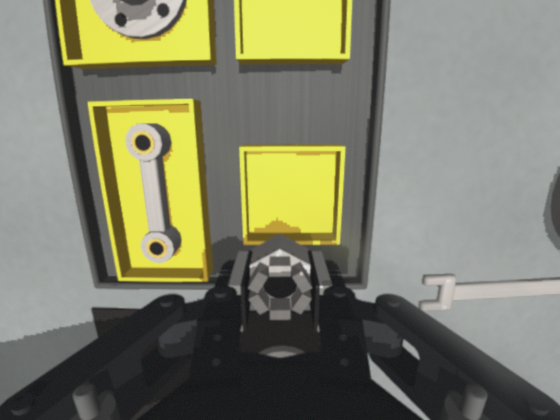

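```bash
python3 - <<'E'
from h import *
m,_=load('w14');q=plane(m,[(240,147),(344,147),(341,244),(243,244)],.024);print(q.round(4),q.mean(0).round(4))
q=plane(m,[(237,58),(350,60)],.024);print(q.round(4))
E
```

```text
[[0.5565 0.1501 0.024 ]
 [0.6329 0.1482 0.024 ]
 [0.6332 0.0709 0.024 ]
 [0.5539 0.0729 0.024 ]] [0.5941 0.1105 0.024 ]
[[0.558  0.2106 0.024 ]
 [0.6355 0.2074 0.024 ]]
```

carry_out --pt "0.09 -0.17 0 0 -1" --pt "0.09 -0.17 0 0 -1" --pt "0.09 -0.17 0.4 0 -1" --pt "0.09 -0.17 0.6 0 -1" --pt "0.09 -0.17 0.6 0 -1" --pt "0.09 -0.17 0.6 0 -1"

```text
clock: 24.05
eef_pos: [0.5942, 0.112, 0.0715]
tool_rot: [1.0, -0.012, -0.0, 0.0]
ft_force: [-0.1, -0.4, -0.4]
grip_width: 0.0283
```

```bash
python3 - <<'E'
from h import *
o=bot.get_obs();print(o['grip_width'],o['ft_force'])
move((.594,.111,.0345),-1.3);snap('w15')
E
```

```text
0.02834586159859699 [-0.09025669 -0.40421701 -0.35128942]
tcp [0.5942 0.112  0.0715] ang -1.40 shift [-0.002  0.009  0.37 ] roll -0.0011 (turn 0.1)
```

View pics/w15.png

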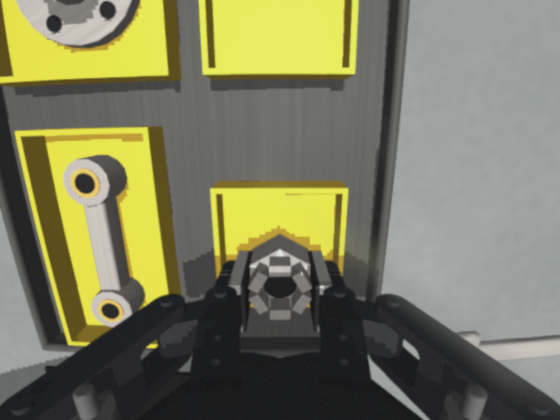

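carry_out --pt "0 0.01 0.15 0 -1" --pt "0 0.01 0.25 0 -1" --pt "0 0.01 0.32 0 -1" --pt "0 0.01 0.34 0 -1" --pt "0 0.01 0.35 0 -1" --pt "0 0.01 0.36 0 -1" --pt "0 0.01 0.36 0 -1" --pt "0 0.01 0.36 0 -1"

```text
clock: 24.9
eef_pos: [0.5948, 0.112, 0.0356]
tool_rot: [1.0, -0.012, 0.0, -0.0]
ft_force: [0.2, -0.0, -1.2]
grip_width: 0.0288
```

carry_out --pt "0 0 0.01 0 -1" --pt "0 0 0.02 0 -1" --pt "0 0 0.02 0 -1" --pt "0 0 0.02 0 -1"

```text
clock: 25.3
eef_pos: [0.5948, 0.112, 0.0347]
tool_rot: [1.0, -0.012, 0.001, -0.0]
ft_force: [-2.6, 0.0, 6.8]
grip_width: 0.0286
```

carry_out --pt "0 0 0 0 -0.25" --pt "0 0 0 0 -0.17" --pt "0 0 0 0 -0.17" --pt "0 0 0 0 -0.17" --pt "0 0 0 0 -0.17"

```text
clock: 25.8
eef_pos: [0.5945, 0.1119, 0.0331]
tool_rot: [1.0, -0.012, -0.0, 0.0]
ft_force: [0.4, -0.0, 0.3]
grip_width: 0.0353
```

carry_out --pt "0 0 -0.1 0 -0.17" --pt "0 0 -0.3 0 -0.17" --pt "0 0 -0.6 0 -0.17" --pt "0 0 -1 0 -0.17" --pt "0 0 -1 0 1" --pt "0 0 -1 0 1" --pt "0 0 -1 0 1"

```text
clock: 26.5
eef_pos: [0.5938, 0.1117, 0.1327]
tool_rot: [1.0, -0.012, -0.001, 0.0]
ft_force: [0.5, -0.1, 0.2]
grip_width: 0.0771
```

```bash
python3 - <<'E'
from h import *
o=bot.get_obs();print(o['grip_width'],o['ft_force'])
move((.45,-.281,.15),90);snap('w16')
E
```

```text
0.07711137511713817 [ 0.50205268 -0.08765407  0.22166133]
tcp [0.5938 0.1117 0.1327] ang -1.33 shift [-1.347  3.96  -0.169] roll 0.9852 (turn -88.7)
```

View pics/w16.png

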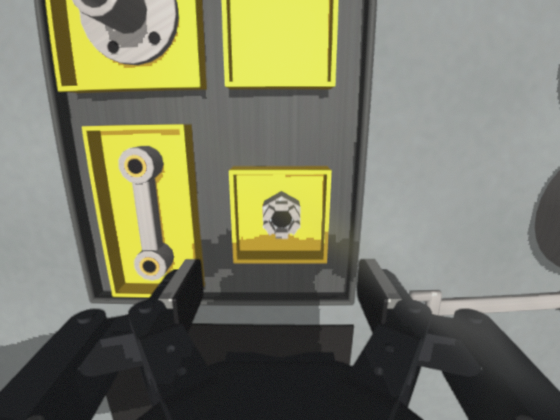

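carry_out --pt "-0.17 0.5 0 0 1" --pt "-0.34 1 0 0 1" --pt "-0.34 1 0 0 1" --pt "-0.34 1 0 0 1"

```text
clock: 26.95
eef_pos: [0.557, 0.0113, 0.1322]
tool_rot: [1.0, -0.013, -0.001, -0.0]
ft_force: [-0.2, 0.4, -0.4]
grip_width: 0.085
```

carry_out --pt "-0.17 0.5 0 0 1" --pt "-0.34 1 0 0 1" --pt "-0.34 1 0 0 1" --pt "-0.34 1 0 0 1"

```text
clock: 27.35
eef_pos: [0.522, -0.0866, 0.1329]
tool_rot: [1.0, -0.012, -0.0, -0.0]
ft_force: [0.8, -0.1, 0.7]
grip_width: 0.0854
```

carry_out --pt "-0.17 0.5 0 0 1" --pt "-0.34 1 0 0 1" --pt "-0.34 1 0 0 1" --pt "-0.34 1 0 0 1"

```text
clock: 27.75
eef_pos: [0.4863, -0.1853, 0.1331]
tool_rot: [1.0, -0.012, 0.0, -0.0]
ft_force: [-0.1, 0.4, -0.5]
grip_width: 0.0857
```

carry_out --pt "-0.1 0.3 0 0.09 1" --pt "-0.2 0.6 0 0.18 1" --pt "-0.27 0.92 0 0.28 1" --pt "-0.27 0.92 0 0.37 1" --pt "-0.27 0.92 0 0.46 1" --pt "-0.27 0.92 0 0.55 1" --pt "-0.27 0.92 0 0.64 1" --pt "-0.27 0.92 0 0.73 1" --pt "-0.27 0.92 0 0.82 1" --pt "-0.27 0.92 0 0.91 1" --pt "-0.27 0.92 0 0.97 1" --pt "-0.27 0.92 0 0.97 1" --pt "-0.27 0.92 0 0.97 1"

```text
clock: 29.05
eef_pos: [0.4577, -0.2754, 0.1332]
tool_rot: [0.717, -0.697, -0.0, -0.0]
ft_force: [0.8, 0.0, -0.8]
grip_width: 0.0854
```

```bash
python3 - <<'E'
from h import *
o=bot.get_obs();print(o['grip_width'],o['ft_force'],o['joint_pos'].round(2))
move((.458,-.281,.15),91.5);snap('w17')
i=cv2.imread('pics/w17.png');m,_=load('w17');c=proj(m,[(.458,-.281,.03)])[0];print(c)
x,y=int(c[0]),int(c[1]);cv2.imwrite('pics/w17c.png',cv2.resize(i[y-60:y+60,x-60:x+60],None,fx=5,fy=5,interpolation=cv2.INTER_CUBIC))
E
```

```text
0.08539007726612483 [ 0.81797236  0.03969583 -0.78704406] [-0.54  0.39 -0.12  1.06  0.    2.57]
tcp [ 0.4577 -0.2754  0.1332] ang -88.35 shift [ 0.056 -0.001 -0.168] roll 0.0017 (turn -0.2)
[287.73302864 218.99485124]
```

View pics/w17.png

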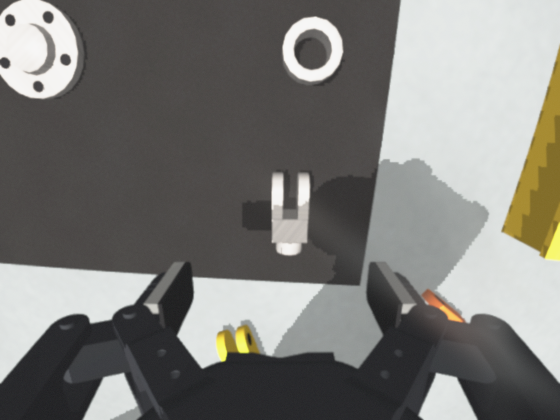

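View pics/w17c.png

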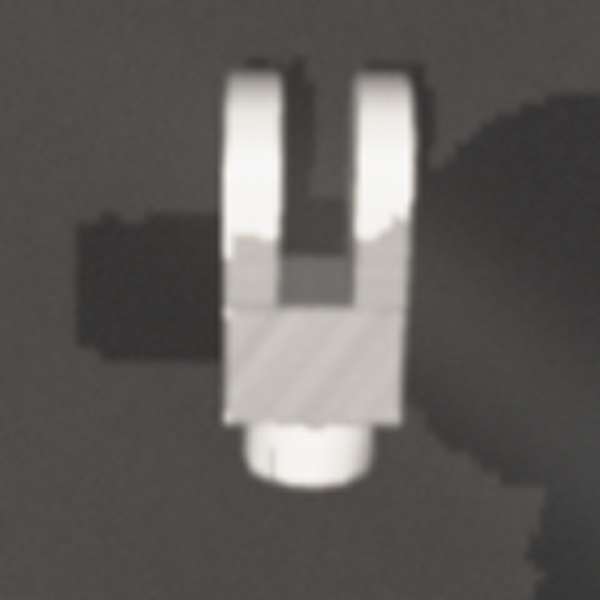

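```bash
python3 - <<'E'
from h import *
m,_=load('w17');x,y=287,218
f=lambda p:(x-60+(p[0]+.5)/5-.5,y-60+(p[1]+.5)/5-.5)
q=plane(m,[f(p) for p in [(223,310),(225,425),(407,307),(402,425),(280,300),(355,300),(280,255),(352,255)]],.031);print(q.round(4))
t=plane(m,[f(p) for p in [(254,72),(385,72)]],.017);print('tips',t.round(4)); s=plane(m,[f((311,488))],.010);print('stub',s.round(4))
B,_=load('w4');b=lambda p:(105+(p[0]+.5)/2.7-.5,80+(p[1]+.5)/2.7-.5)
for p,r in [((225,425),(184,133)),((402,425),(117,136))]: print(tri([(m,f(p)),(B,b(r))]))
E
```

```text
[[ 0.4575 -0.2682  0.031 ]
 [ 0.4383 -0.2689  0.031 ]
 [ 0.4588 -0.2966  0.031 ]
 [ 0.4391 -0.2969  0.031 ]
 [ 0.4594 -0.277   0.031 ]
 [ 0.4597 -0.2885  0.031 ]
 [ 0.4666 -0.2767  0.031 ]
 [ 0.4669 -0.2877  0.031 ]]
tips [[ 0.4922 -0.272   0.017 ]
 [ 0.4928 -0.2925  0.017 ]]
stub [[ 0.4177 -0.2839  0.01  ]]
(array([ 0.43787901, -0.26854078,  0.02925466]), [np.float64(0.0004823553270740644), np.float64(0.0004823553270739704)])
(array([ 0.43884976, -0.29674433,  0.02986784]), [np.float64(0.000371794245548529), np.float64(0.0003717942455485598)])
```

carry_out --pt "0.07 0.02 0.2 0 1" --pt "0.07 0.02 0.5 0 1" --pt "0.07 0.02 0.8 0 1" --pt "0.07 0.02 0.95 0 1" --pt "0.07 0.02 1 0 1" --pt "0.07 0.02 1 0 0" --pt "0.07 0.02 1 0 -0.5" --pt "0.07 0.02 1 0 -1" --pt "0.07 0.02 1 0 -1" --pt "0.07 0.02 1 0 -1" --pt "0.07 0.02 1 0 -1" --pt "0.07 0.02 1 0 -1" --pt "0.07 0.02 1 0 -1" --pt "0.07 0.02 1 0 -1"

```text
clock: 30.5
eef_pos: [0.4555, -0.2845, 0.0346]
tool_rot: [0.716, -0.699, 0.001, -0.0]
ft_force: [-0.9, 0.9, 5.8]
grip_width: 0.0265
```

carry_out --pt "0 0 -0.2 0 -1" --pt "0 0 -0.5 0 -1" --pt "0 0 -0.8 0 -1" --pt "0 0 -1 0 -1" --pt "0 0 -1 0 -1" --pt "0 0 -1 0 -1"

```text
clock: 31.1
eef_pos: [0.4542, -0.2839, 0.1326]
tool_rot: [0.715, -0.699, -0.0, 0.0]
ft_force: [0.0, 0.7, -3.7]
grip_width: 0.0267
```

```bash
python3 - <<'E'
from h import *
o=bot.get_obs();print(o['grip_width'],o['ft_force'],o['joint_pos'].round(2))
move((.595,.263,.135),-1.3)
m,_=load('w16');q=plane(m,[(221,84),(336,85)],.024);print(q.round(4))
m,_=load('w8');q=plane(m,[(220,272),(334,275),(329,351),(221,351)],.024);print(q.round(4),q.mean(0).round(4))
m,_=load('w2');q=plane(m,[(327,212),(406,213),(404,266),(328,268)],.024);print(q.round(4),q.mean(0).round(4))
E
```

```text
0.02672118151782644 [ 0.03199289  0.68812967 -3.74560674] [-0.56  0.4  -0.11  1.06 -0.    2.56]
tcp [ 0.4542 -0.2839  0.1326] ang -88.63 shift [-5.434 -1.538 -0.023] roll -0.9704 (turn 87.3)
[[0.5547 0.2118 0.024 ]
 [0.6358 0.2092 0.024 ]]
[[0.5456 0.2125 0.024 ]
 [0.5487 0.3158 0.024 ]
 [0.6349 0.316  0.024 ]
 [0.6349 0.2076 0.024 ]] [0.591 0.263 0.024]
[[0.5542 0.2045 0.024 ]
 [0.5554 0.3109 0.024 ]
 [0.6341 0.3183 0.024 ]
 [0.6366 0.21   0.024 ]] [0.5951 0.2609 0.024 ]
```

carry_out --pt "-0.4 -0.1 0 0 -1" --pt "-0.8 -0.2 0 0 -1" --pt "-1 -0.28 0 0 -1" --pt "-1 -0.28 0 0 -1"

```text
clock: 31.5
eef_pos: [0.4794, -0.1803, 0.1309]
tool_rot: [0.717, -0.697, -0.002, 0.001]
ft_force: [-0.2, -0.7, -3.7]
grip_width: 0.0269
```

carry_out --pt "-0.4 -0.1 0 0 -1" --pt "-0.8 -0.2 0 0 -1" --pt "-1 -0.28 0 0 -1" --pt "-1 -0.28 0 0 -1"

```text
clock: 31.9
eef_pos: [0.5055, -0.0807, 0.1316]
tool_rot: [0.717, -0.697, -0.001, 0.001]
ft_force: [0.1, -0.1, -3.0]
grip_width: 0.0272
```

carry_out --pt "-0.4 -0.1 0 0 -1" --pt "-0.8 -0.2 0 0 -1" --pt "-1 -0.28 0 0 -1" --pt "-1 -0.28 0 0 -1"

```text
clock: 32.3
eef_pos: [0.5316, 0.0161, 0.1319]
tool_rot: [0.718, -0.696, -0.001, -0.0]
ft_force: [-0.3, -0.4, -2.3]
grip_width: 0.0264
```

carry_out --pt "-0.4 -0.1 0 0 -1" --pt "-0.8 -0.2 0 0 -1" --pt "-1 -0.28 0 0 -1" --pt "-1 -0.28 0 0 -1"

```text
clock: 32.7
eef_pos: [0.5623, 0.0654, 0.1331]
tool_rot: [0.741, -0.671, -0.014, -0.012]
ft_force: [-0.5, 0.9, -2.9]
grip_width: 0.0265
```

carry_out --pt "-0.4 -0.1 0 0 -1" --pt "-0.8 -0.2 0 0 -1" --pt "-1 -0.28 0 0 -1" --pt "-1 -0.28 0 0 -1"

```text
clock: 33.1
eef_pos: [0.5879, 0.1223, 0.1371]
tool_rot: [0.765, -0.643, -0.028, -0.022]
ft_force: [-0.1, -0.8, -3.3]
grip_width: 0.0265
```

carry_out --pt "-0.2 -0.1 0 -0.09 -1" --pt "-0.42 -0.14 0 -0.18 -1" --pt "-0.42 -0.14 0 -0.27 -1" --pt "-0.42 -0.14 0 -0.36 -1" --pt "-0.42 -0.14 0 -0.45 -1" --pt "-0.42 -0.14 0 -0.54 -1" --pt "-0.42 -0.14 0 -0.63 -1" --pt "-0.42 -0.14 0 -0.72 -1" --pt "-0.42 -0.14 0 -0.81 -1" --pt "-0.42 -0.14 0 -0.9 -1" --pt "-0.42 -0.14 0 -0.97 -1" --pt "-0.42 -0.14 0 -0.97 -1" --pt "-0.42 -0.14 0 -0.97 -1"

```text
clock: 34.4
eef_pos: [0.5935, 0.1651, 0.1401]
tool_rot: [0.997, 0.061, -0.006, -0.036]
ft_force: [0.7, -0.0, -2.9]
grip_width: 0.0265
```

```bash
python3 - <<'E'
from h import *
o=bot.get_obs();print(o['grip_width'],o['ft_force'],o['joint_pos'].round(2))
move((.595,.263,.037),-1.3);snap('w18')
E
```

```text
0.02653558065446193 [ 0.66513501 -0.03960931 -2.89679888] [0.24 0.54 0.13 1.17 0.07 1.69]
tcp [0.5935 0.1651 0.1401] ang 7.00 shift [ 0.141 -0.893  1.097] roll 0.0922 (turn -8.3)
```

View pics/w18.png

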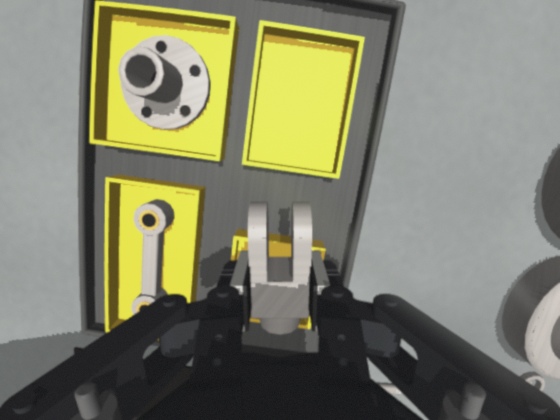

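carry_out --pt "0.1 -0.4 0 0 -1" --pt "0.14 -0.7 0 0.05 -1" --pt "0.14 -0.7 0 0.092 -1" --pt "0.14 -0.7 0 0.092 -1" --pt "0.14 -0.7 0 0.092 -1"

```text
clock: 34.95
eef_pos: [0.5988, 0.2364, 0.145]
tool_rot: [0.999, -0.01, -0.008, -0.035]
ft_force: [1.1, -0.4, -2.5]
grip_width: 0.027
```

```bash
python3 - <<'E'
from h import *
o=bot.get_obs();print(o['grip_width'],o['ft_force'],o['joint_pos'].round(3))
print(Ro.from_quat(o['tool_rot']).as_matrix().round(4))
move((.595,.263,.037),-1.3)
E
```

```text
0.02695248201227566 [ 1.0572541  -0.44423659 -2.47023211] [0.345 0.58  0.223 1.205 0.072 1.935]
[[ 0.9997 -0.0198 -0.0155]
 [-0.0186 -0.9973  0.0706]
 [-0.0168 -0.0703 -0.9974]]
tcp [0.5988 0.2364 0.145 ] ang -1.07 shift [-0.024 -0.189  1.096] roll 0.0026 (turn -0.2)
```

```bash
python3 - <<'E'
from h import *
move((.595,.260,.080),-1.3);move((.595,.260,.039),-1.3)
E
```

```text
tcp [0.5988 0.2364 0.145 ] ang -1.07 shift [-0.031 -0.189  0.665] roll 0.0026 (turn -0.2)
tcp [0.5988 0.2364 0.145 ] ang -1.07 shift [-0.024 -0.16   1.074] roll 0.0026 (turn -0.2)
```

carry_out --pt "-0.03 -0.16 0.2 0 -1" --pt "-0.03 -0.17 0.4 0 -1" --pt "-0.03 -0.17 0.6 0 -1" --pt "-0.03 -0.17 0.66 0 -1" --pt "-0.03 -0.17 0.66 0 -1" --pt "-0.03 -0.17 0.66 0 -1"

```text
clock: 35.55
eef_pos: [0.5961, 0.2581, 0.0816]
tool_rot: [0.999, -0.01, -0.007, -0.036]
ft_force: [-0.8, -0.5, -3.1]
grip_width: 0.0271
```

```bash
python3 - <<'E'
from h import *
o=bot.get_obs();print(o['grip_width'],o['ft_force'],o['joint_pos'].round(3))
move((.595,.260,.039),-1.3);snap('w19')
E
```

```text
0.027055627540050517 [-0.81241463 -0.54372616 -3.10832636] [0.378 0.639 0.153 1.071 0.072 1.969]
tcp [0.5961 0.2581 0.0816] ang -1.13 shift [-0.005  0.012  0.427] roll 0.0019 (turn -0.2)
```

View pics/w19.png

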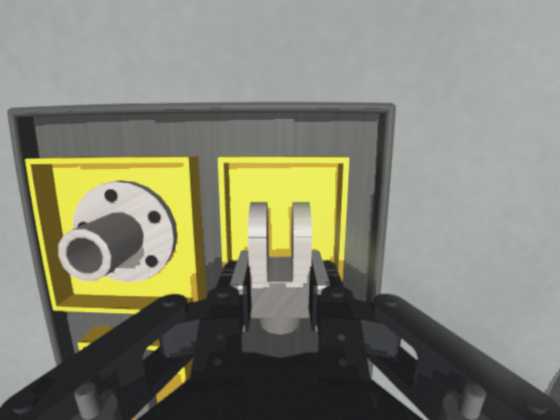

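```bash
python3 - <<'E'
from h import *
m,_=load('w19');q=plane(m,[(219,157),(349,157)],.024);print(q.round(4))
E
```

```text
[[0.5604 0.3163 0.024 ]
 [0.6375 0.3149 0.024 ]]
```

carry_out --pt "0 0.01 0.15 0 -1" --pt "0 0.01 0.28 0 -1" --pt "0 0.01 0.36 0 -1" --pt "0 0.01 0.38 0 -1" --pt "0 0.01 0.4 0 -1" --pt "0 0.01 0.41 0 -1" --pt "0 0.01 0.41 0 -1"

```text
clock: 36.3
eef_pos: [0.595, 0.2605, 0.0401]
tool_rot: [0.999, -0.01, -0.008, -0.036]
ft_force: [-0.3, 0.0, -2.5]
grip_width: 0.0267
```

carry_out --pt "0 0 0.01 0 -1" --pt "0 0 0.02 0 -1" --pt "0 0 0.02 0 -1" --pt "0 0 0.02 0 -1"

```text
clock: 36.7
eef_pos: [0.5949, 0.2606, 0.0379]
tool_rot: [0.999, -0.01, -0.008, -0.036]
ft_force: [0.2, 0.1, -2.3]
grip_width: 0.0266
```

carry_out --pt "0 0 0.01 0 -1" --pt "0 0 0.01 0 -1" --pt "0 0 0.01 0 -1"

```text
clock: 37.0
eef_pos: [0.595, 0.2607, 0.0377]
tool_rot: [0.999, -0.01, -0.007, -0.036]
ft_force: [-2.2, -2.0, 5.1]
grip_width: 0.0268
```

carry_out --pt "0 0 0 0 -0.3" --pt "0 0 0 0 -0.2" --pt "0 0 0 0 -0.17" --pt "0 0 0 0 -0.17" --pt "0 0 0 0 -0.17" --pt "0 0 0 0 -0.17"

```text
clock: 37.6
eef_pos: [0.5947, 0.2606, 0.0366]
tool_rot: [0.999, -0.01, -0.008, -0.036]
ft_force: [-0.0, 0.1, -0.7]
grip_width: 0.0354
```

carry_out --pt "0 0 -0.1 0 -0.17" --pt "0 0 -0.3 0 -0.17" --pt "0 0 -0.6 0 -0.17" --pt "0 0 -1 0 -0.17" --pt "0 0 -1 0 1" --pt "0 0 -1 0 1" --pt "0 0 -1 0 1"

```text
clock: 38.3
eef_pos: [0.5955, 0.2532, 0.1359]
tool_rot: [0.999, -0.01, -0.008, -0.035]
ft_force: [-0.3, 0.5, -0.4]
grip_width: 0.0773
```

```bash
python3 - <<'E'
from h import *
o=bot.get_obs();print(o['grip_width'],o['ft_force'],o['eef_pos']);snap('w20')
E
```

```text
0.0772966215767508 [-0.28900299  0.53728941 -0.41457168] [0.59554898 0.253213   0.13588552]
```

View pics/w20.png

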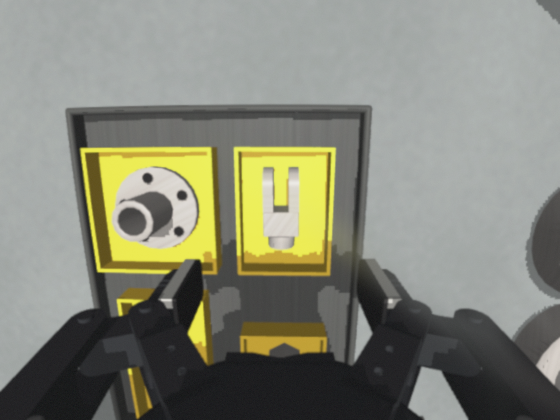

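carry_out --pt "-0.3 0 -0.4 0 1" --pt "-0.6 0 -0.8 0 1" --pt "-1 0 -1 0 1" --pt "-1 0 -1 0 1" --pt "-1 0 -1 0 1"

```text
clock: 38.85
eef_pos: [0.4972, 0.2483, 0.2376]
tool_rot: [0.999, -0.009, -0.008, -0.035]
ft_force: [-0.2, 0.1, 0.0]
grip_width: 0.0851
```

carry_out --pt "-0.4 -0.4 0 0 1" --pt "-0.8 -0.8 0 0 1" --pt "-1 -1 0 0 1" --pt "-1 -1 0 0 1" --pt "-1 -1 0 0 1"

```text
clock: 39.35
eef_pos: [0.3995, 0.3503, 0.2446]
tool_rot: [0.999, -0.009, -0.009, -0.034]
ft_force: [0.4, 1.1, 0.2]
grip_width: 0.0854
```

```bash
python3 - <<'E'
from h import *
o=bot.get_obs();print(o['clock'],o['eef_pos'],o['ft_force']);snap('tope','top');snap('scenee','scene')
i=cv2.imread('pics/tope.png')[110:260,110:420]; cv2.imwrite('pics/topec.png',cv2.resize(i,None,fx=2.5,fy=2.5,interpolation=cv2.INTER_CUBIC))
i=cv2.imread('pics/scenee.png')[180:335,145:515]; cv2.imwrite('pics/sceneec.png',cv2.resize(i,None,fx=2.16,fy=2.16,interpolation=cv2.INTER_CUBIC))
E
```

```text
39.35 [0.39949351 0.35030542 0.24460381] [0.38698462 1.05659161 0.23709185]
```

View pics/topec.png

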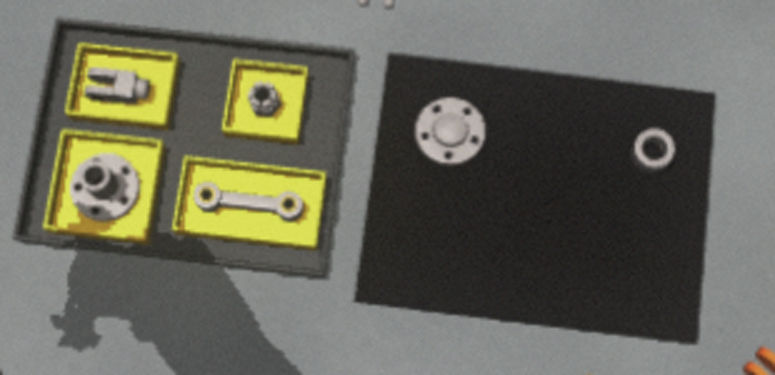

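View pics/sceneec.png

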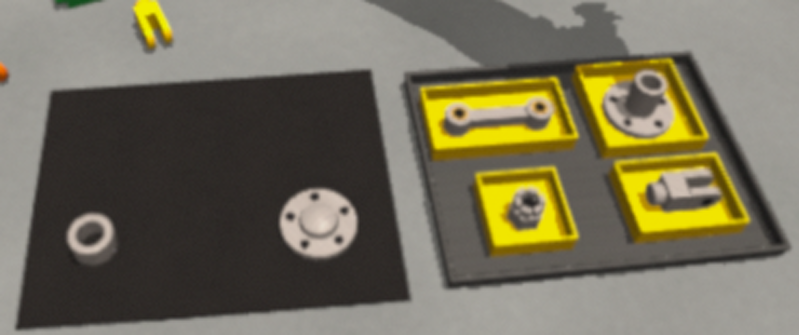

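All four parts lie in their own boxes. The cap and collar are in their original places, and the robot is clear.

```bash
python3 -c "
from h import *
print(order.job_done())"
```

```text
the job is handed in; nothing more can be done
None
```

I handed the job in at about 39.5 s on the robot's clock. The hub stands on its flange in the large box, the link lies in the long box, the fork end in the medium box and the castle nut in the small box.

- **Last checks:** The final top and scene pictures show each part upright or flat and inside its own box. The cap and collar are in their original places. The coloured look-alike forks were never touched, though they are partly outside the final crops. The arm stands clear of everything.
- **Heights:** The two-view heights of the parts agreed with the text to a few millimetres. The worst was the nut's top, 27 mm measured against 33 mm. The first two-view heights of the box rims were unusable, because two boxes merged in one colour mask. I therefore took the box centres from rays onto the 24 mm rim height given in the text. The pictures agreed on those centres to about 4 mm, well inside the room in each box. I confirmed each box floor by feeling a light contact before letting go.
- **What went wrong:** On the way to the tray with the fork, the last joint reached its range limit. It did not pass the limit in any reading, but the arm fell short and the tool stayed tilted by about 4 degrees. I set the fork down with that tilt until it touched lightly and then released it. The pictures afterwards show it lying flat.

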